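Clamp the strop block in its sloping stand

ROBOT

A 6-joint arm with a two-finger parallel gripper is mounted at the origin on a cart in front of the work surface, level with it; the furniture and walls round the work are solid. World frame = base frame: x ahead of the robot, y to its left, z up, the work surface at z = 0. Lengths are in m, angles in degrees, forces in N, time in s.
With the tool pointing down it reaches from about 0.35 to 0.975 m from the base axis. Payload 4.9 kg.
Tool frame: the origin (TCP) lies midway between the tips of the shut fingers; the grasp point (between the pads) lies 19 mm behind it; z points along the fingers, x is the direction in which the jaws open and shut, and the axes are right-handed (so a half turn about z gives the same grasp; the last joint's range is limited). The gripper opens to 85 mm and grips with 20 to 120 N. Pads are 22 mm wide; open, the fingers measure 114 mm over their backs; the gripper's body (76 mm by 85 mm) begins 54 mm behind the grasp point. The pads swing forward as they close: fully open they stand 13 mm farther back than shut.
Start: joints at [69.729, 3.019, 92.412, -0, 84.569, -6.818], TCP at [0.145, 0.608, 0.231] pointing down, gripper open.
Joint ranges: [-172.51, 172.51], [-57.92, 126.97], [3.15, 148.05], [-58.71, 238.71], [5.1, 150.11], [-179.66, 179.66]. Speed limits (degrees/s): [147.25, 147.25, 180, 180, 180, 180].

INTERFACE

Orientations are given as [roll, pitch, yaw] about the fixed x, y, z axes, in that order (R = Rz(yaw) Ry(pitch) Rx(roll)).
In Python, from bench import monitor, imaging, workorder gives the robot as it stands.
- The arm moves only by the shell command python3 -m pendant 'ROWS' [FORCE]. ROWS is text: rows parted by semicolons, each of 7 numbers parted by spaces: the turn, a rotation vector about the tool's x, y, z in rad, then the shift along the tool's x, y, z in m, then the closure, from 0 (fully open) to 1 (shut). A call has exactly 5 rows; each row is the pose to reach, as a shift and turn from the pose commanded when the call began, along the tool's axes at that moment; what a row does not reach only later rows make up. A row lasts 1/8 s, in which the tool goes at most 62.5 mm and 10.7 degrees, less where a joint would pass 70% of its speed; a pose out of reach is approached as far as the arm can. A call with a gripper value outside its range is refused whole. The fingers move at their own pace and stop on an object; FORCE is the grip in N (left out, the last holds). Time passes only in rows, so rows that repeat a pose let the fingers close, or fill a call up. It gives the time, the measured TCP pose, the force and the opening at its end, in the units of the state.
- monitor.state(): the state, without advancing time (a new reading comes with each control period).
- imaging.camera(name): name is "side" or "top" or "wrist"; returns (picture, depth): 384x512x3 uint8, blue, green, red; 384x512 float32, m along the optical axis (not along the pixel's ray), 0 where there is no reading.
- imaging.camera_info(name): a dict with "camera_matrix" (3x3 intrinsics, pixels), "view" (4x4, takes a point from world to camera coordinates); the wrist camera has in their place "mount" (4x4, takes a point from camera to tool coordinates, whose origin is the TCP and whose axes are the tool frame's). Camera axes: x right, y up, looking along -z (the intrinsics and any distortion apply to the point x, -y, -z); pixel columns grow to the right and rows downward; lengths in m; the calibration is good to about 2 mm. A picture is of the moment at which its call begins: read the wrist's pose just before it. camera_info takes no time and is no camera call.
- workorder.close_job(): hands the job in, once; it reports no verdict.
Trained networks look in the newest picture that a camera, given by its name, has taken for a name from the list of things; names that differ only in an ending like _2 or _b are one class to them, and where a whole thing is asked for, a point or a joint stands for the part that bears it (a point fixed in the world has none). Each returns a list of dicts, best first, with "p" (0 to 1); they miss things now and then, are a little off and sometimes report something else, mostly with a low value. They report only what shows in the picture. A call takes as long as a camera call.
- imaging.recognise(thing, camera): "rect" ([left, top, right, bottom] in pixels, round what is visible of it).
The state is a dict: "time": time; "joint_positions": joint angles; "joint_vel": joint speeds; "tau": joint torques, N m; "tool_pos": TCP position; "ee_rot": TCP orientation; "ft_force": force on the tool from outside, world axes, zero at the start; "torque": the same for the moment, N m; "finger_gap": finger opening in m.
Only numpy, scipy, OpenCV 4.12 (cv2) and the standard library are available. Lean on these libraries where they do the work, as an engineer would, in place of code of your own. Each camera call takes 0.05 s, during which the arm holds its last target.

TASK

Lay the strop block lengthwise in the pocket of the sloping stand and press it squarely down until you feel it is fully home. Only then swing the hinged clamp arm over onto it, and last slide the bolt all the way across the arm so that the strop is ready for use. Leave the other things on the table where they are.

Things in the scene. Friction and masses are not known exactly. Their poses are not given: they have to be found in the camera images.
- strop_block: Very dark brown flat rectangular block, 30 x 95 x 14 mm (x, y, z), 70 g nominal, lying flat on the table beside the stand (right or left). Origin at the centre of its underside; its y axis runs along its length, z is its thickness direction, up as it lies. The similar burnisher is pale wood, longer and rounded.
- strop_stand: The fixed wooden stand. Its bed (168 x 130 mm) slopes 30 degrees, low end towards the robot. Origin on the table under the pocket's middle, axes level, x ahead along the stand, y to its left, z up. Bed coordinates in these texts are (x, y, z) in mm in the frame of point nest. The bed's face is bed z = 0, x -62 to 106, y -80 to 50.
- nest (a point): Middle of the pocket floor, 52 mm above the table. Its frame slopes with the bed: x up the slope along the pocket, y left, z square off the bed. The pocket is 100 (x) by 34 (y) mm; its dark curbs are 8 wide, 12 high; side curbs are missing for x -26 to 26 as finger gaps. Home, the block's origin is at this point, its length along x, its top at bed z = 14.
- lifter_spot (a point): Same point as nest. The pocket floor holds a stiff dark metal lifter plate, 84 x 26 mm, that starts 5 to 8 mm proud (unknown how much). A block laid in therefore sits high. About 5 N moves the plate down; it stays where pushed and stops hard when flush with the floor, where the block is home.
- clamp (a joint): Hinge angle of the steel clamp arm, rad: 0 = lying over the seated block with its rubber foot on it, parallel to the bed; grows as it opens up and back towards the high end; pi/2 = square to the bed. Starts open, 1.7 to 1.95. Stiff hinge (0.12 N m): stays where it is left. With no block it would go to -0.06.
- clamp_hinge (a point): Hinge axis of the clamp arm, at bed (92, 0, 24); the axis is the bed's y. Same frame directions as nest. The arm is 26 wide and 10 thick, centred on the axis, and reaches 72 mm from the axis; the foot under it spans 54 to 70 mm from the axis and its sole is 10 mm below the arm's mid-plane.
- clamp_tip (a point): Outer (upper when shut) face of the clamp arm at the middle of its free end, 72 mm from the hinge axis. Moves with the arm.
- bolt (a joint): Travel of the slide bolt, m: 0 = withdrawn (right, -y of the bed), 0.036 = end stop, right across the arm. Friction about 2 N, stays where it is left. Starts 0 to 0.004.
- bolt_knob (a point): Top centre of the bolt's upright steel knob, 14 mm diameter, 27 mm tall above the bolt's flat bar; at bed (69, -58, 62.5) when withdrawn, moves to +y of the bed with the bolt. The bar's top is at bed z = 35.5, 20 wide in x; the bar lies in a guide 44 long in y, from bed y -72 to -28, which stands no higher than z = 36.
- burnisher: Bystander: pale wooden slip with rounded ends, 38 x 113 x 17 mm, lying beside the stand on the side where the strop block is not. Origin under its centre.
- tin_polish: Bystander: round flat open tin, 64 mm across, 15 mm high, in front of the stand. Origin under its centre.
- beeswax: Bystander: pale yellow wax lump, 34 x 49 x 20 mm, in front of the stand. Origin under its centre.
- rubber_heel: Bystander: flat black heel piece, 64 x 66 x 12 mm, to the right and behind. Origin under its centre.

How it is judged (in metres and radians):
On the way, in this order (a step that is already met when the one before it is completed fails the run):
1. the strop block is fully home in the pocket while the clamp arm is still open (z of strop_block in the frame of nest below 0.0025 m and distance between strop_block and nest below 0.006 m and angle between the y axis of strop_block and the x axis of nest, either way round below 0.08 rad and angle between the z axis of strop_block and the z axis of nest, either way round below 0.05 rad and value of joint clamp above 1 rad), for 0.3 s.
2. the clamp arm is down on the seated block, the bolt still withdrawn (z of strop_block in the frame of nest below 0.0025 m and distance between strop_block and nest below 0.006 m and angle between the y axis of strop_block and the x axis of nest, either way round below 0.08 rad and angle between the z axis of strop_block and the z axis of nest, either way round below 0.05 rad and value of joint clamp below 0.05 rad and value of joint bolt below 0.012 m), for 0.2 s.
3. the bolt is slid across the arm (value of joint bolt above 0.031 m), for 0.2 s.
At the end, for the whole second after the job is handed in: The strop block lies at rest in the pocket, its underside within 2.5 mm of the floor and its origin within 6 mm of the nest, in line with the pocket (0.08 rad) and flat (0.05 rad); the clamp arm is shut on it (below 0.05 rad) and the bolt is across (over 31 of 36 mm) (z of strop_block in the frame of nest below 0.0025 m and distance between strop_block and nest below 0.006 m and angle between the y axis of strop_block and the x axis of nest, either way round below 0.08 rad and angle between the z axis of strop_block and the z axis of nest, either way round below 0.05 rad and value of joint clamp below 0.05 rad and value of joint bolt above 0.031 m and linear speed of strop_block below 0.02 m/s); the robot touches nothing.
It fails at once if the clamp arm is brought over (below 0.6 rad) while the block is not fully home (value of joint clamp below 0.6 rad and (z of strop_block in the frame of nest above 0.004 m or distance between strop_block and nest above 0.008 m)).
It fails at once if the burnisher is shifted by more than 3 cm (distance of burnisher from where it was at the start of the episode above 0.03 m).
It fails at once if the tin polish is shifted by more than 3 cm (distance of tin_polish from where it was at the start of the episode above 0.03 m).
It fails at once if the beeswax is shifted by more than 3 cm (distance of beeswax from where it was at the start of the episode above 0.03 m).
It fails at once if the rubber heel is shifted by more than 3 cm (distance of rubber_heel from where it was at the start of the episode above 0.03 m).
It also fails if it takes over 59 s, if anything falls off the work surface, if the arm or the gripper's body presses on something with over 40 N, if the wrist force passes 120 N, or if a joint passes its speed limit or range.

## Working session

There is one attempt and no reset: what is moved stays moved. The work goes in short steps, Python scripts to look and compute and a shell command to move; the robot and the scene stay as the last step left them, time stands still between calls to the robot, and variables do not carry over. Pictures are saved under pics/ and viewed, and the job is handed in when it is done.

```bash
ls; mkdir -p pics
cat > h.py <<'E'
import numpy as np,cv2
from bench import monitor,imaging,workorder
from scipy.spatial.transform import Rotation as R
def snap(n,f):
    s=monitor.state(); p,d=imaging.camera(n); cv2.imwrite('pics/'+f,p); np.save('pics/'+f+'.npy',d); return p,d,s
def T_tool(s):
    T=np.eye(4);T[:3,:3]=R.from_euler('xyz',s['ee_rot'],degrees=True).as_matrix();T[:3,3]=s['tool_pos'];return T
def cam2w(n,s=None):
    i=imaging.camera_info(n)
    return np.linalg.inv(np.array(i['view'])) if 'view' in i else T_tool(s)@np.array(i['mount'])
def cloud(n,d,s=None):
    i=imaging.camera_info(n);K=np.array(i['camera_matrix']);v,u=np.mgrid[:d.shape[0],:d.shape[1]]
    P=np.stack([(u-K[0,2])/K[0,0]*d,-(v-K[1,2])/K[1,1]*d,-d,np.ones_like(d)],-1)
    return (P@cam2w(n,s).T)[...,:3]
E
python3 - <<'E'
from h import *
for n in('top','side'):
    p,d,s=snap(n,n+'0.png'); print({k:np.array(v).tolist() for k,v in imaging.camera_info(n).items()})
    for t in ('strop_block','strop_stand','burnisher','clamp','bolt','tin_polish','beeswax','rubber_heel'):
        print(t,[(r['rect'],round(r['p'],2)) for r in imaging.recognise(t,n)[:2]])
print(monitor.state()); print({k:np.array(v).tolist() for k,v in imaging.camera_info('wrist').items()})
E
```

```text
pics
{'camera_matrix': [[402.65799781518365, 0.0, 251.70457018137395], [0.0, 402.65799781518365, 198.8730705741028], [0.0, 0.0, 1.0]], 'view': [[0.0038636151966919387, -0.9996633714190196, -0.025655726861091913, 0.05843272824521771], [0.9900413779354825, 0.00021348721476835072, 0.1407765051378254, -0.5470982516367279], [-0.140723638572995, -0.025944137418079497, 0.9897089265437637, -0.8959600507440271], [0.0, 0.0, 0.0, 1.0]]}
strop_block [([310.9, 191.3, 334.3, 231.5], 0.68)]
strop_stand [([211.3, 135.7, 272.5, 213.1], 0.78), ([312.6, 193.1, 332.0, 233.1], 0.2)]
burnisher [([162.4, 229.1, 176.4, 277.1], 0.83)]
clamp [([226.3, 139.9, 241.3, 152.2], 0.44)]
bolt [([242.9, 154.6, 266.5, 166.8], 0.66), ([209.6, 135.5, 275.5, 216.1], 0.61)]
tin_polish [([206.6, 250.9, 236.1, 279.1], 0.71)]
beeswax [([267.8, 243.9, 285.9, 260.3], 0.81)]
rubber_heel [([338.0, 149.0, 371.2, 182.0], 0.96), ([222.7, 143.3, 239.7, 150.0], 0.36)]
{'camera_matrix': [[430.20141974249566, 0.0, 257.2661510648906], [0.0, 430.20141974249566, 190.7721953038385], [0.0, 0.0, 1.0]], 'view': [[0.8211369107311633, -0.5706645
[... 1062 characters left out ...]
pos': array([0.14540431, 0.60782498, 0.23131122]), 'ee_rot': array([1.79998968e+02, 2.75147945e-03, 7.65469844e+01]), 'ft_force': array([ 0.08864317, -0.05932278, -0.66655571]), 'torque': array([-0.03545542, -0.02888555,  0.02643952]), 'finger_gap': 0.08514244630976826}
{'camera_matrix': [[299.3535521898427, 0.0, 254.79322294485164], [0.0, 299.3535521898427, 191.02834755092684], [0.0, 0.0, 1.0]], 'mount': [[0.9999994786002306, 0.0009423735345828831, 0.00039335910782029357, 0.0010670500963355645], [0.0010188008819859015, -0.9469395921708731, -0.3214099731247048, -0.08419074392197701], [6.95990607123367e-05, 0.3214102062962251, -0.9469400585277762, -0.14371276442182526], [0.0, 0.0, 0.0, 1.0]]}
```

Run:
```python
from h import *
a=cv2.imread('pics/top0.png')[110:300,140:400];b=cv2.imread('pics/side0.png')[110:300,150:410]
cv2.imwrite('pics/z0.png',np.vstack([cv2.resize(a,None,fx=1.55*1.0,fy=1.55),cv2.resize(b,None,fx=1.55,fy=1.55)]))
cv2.imwrite('pics/z1.png',cv2.resize(a,None,fx=3,fy=3))
cv2.imwrite('pics/z2.png',cv2.resize(b,None,fx=3,fy=3))
```

```text
(no output)
```

View pics/z1.png

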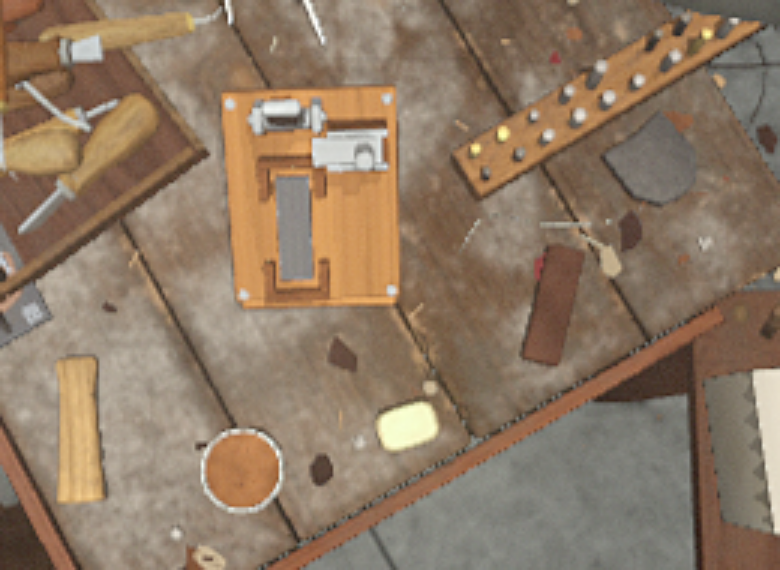

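View pics/z2.png

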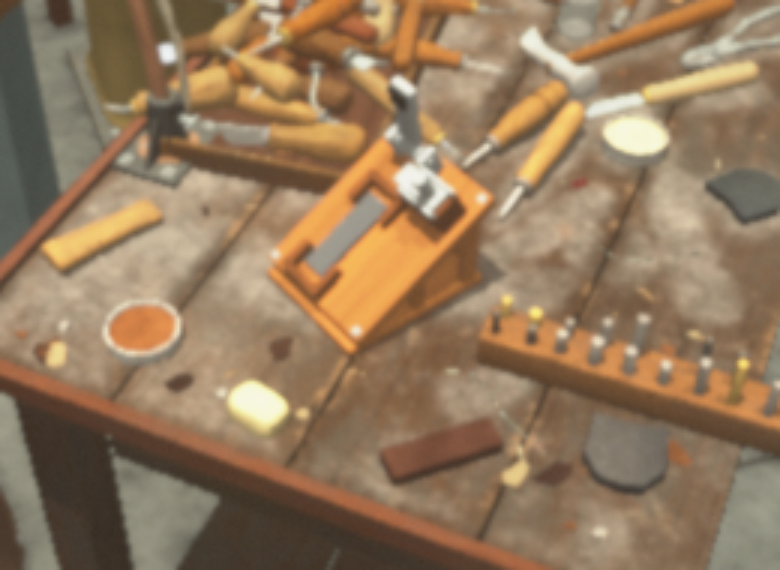

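The top view shows the reddish-brown block at about (324, 212) px, to the right of the stand, and the burnisher at (167, 253). The stand's grey lifter plate is at (238, 186) and the bolt knob at (261, 161). The clamp stands open. Next I'll measure positions from the depth images.

Run:
```python
from h import *
for n,rs in(('top',{'block':(300,180,345,240),'stand':(205,130,282,218)}),('side',{'block':(262,238,330,280),'stand':(235,130,320,232)})):
    p=cv2.imread(f'pics/{n}0.png');d=np.load(f'pics/{n}0.png.npy');P=cloud(n,d)
    print(n,'depth zero frac',(d==0).mean())
    l,t,r,b=rs['block'];q=P[t:b,l:r].reshape(-1,3);q=q[d[t:b,l:r].reshape(-1)>0]
    c=q[(q[:,2]>0.008)&(q[:,2]<0.03)]
    # table z
    print('table z',np.median(q[:,2]),'n',len(c),'topz',np.median(c[:,2]))
    top=q[(q[:,2]>np.median(c[:,2])-0.004)&(q[:,2]<0.03)]
    for thr in (0.007,0.01):
        k=q[(q[:,2]>thr)&(q[:,2]<0.03)]
        rc=cv2.minAreaRect((k[:,:2]*1000).astype(np.float32));print(thr,len(k),rc)
    l,t,r,b=rs['stand'];m=d[t:b,l:r]>0;q=P[t:b,l:r][m]
    col=p[t:b,l:r][m].astype(int)
    # ransac bed plane
    best=0;rng=np.random.default_rng(0)
    hi=q[q[:,2]>0.012]
    for _ in range(500):
        a=hi[rng.choice(len(hi),3,False)];nn=np.cross(a[1]-a[0],a[2]-a[0]);L=np.linalg.norm(nn)
        if L<1e-6: continue
        nn/=L
        if nn[2]<0:nn=-nn
        if abs(nn[2]-.866)>.03: continue
        k=np.abs((hi-a[0])@nn)<0.002
        if k.sum()>best:best=k.sum();inl=k
    c0=hi[inl].mean(0);nn=np.linalg.svd(hi[inl]-c0)[2][2];nn*=np.sign(nn[2])
    print('plane',best,nn,'tilt',np.degrees(np.arccos(nn[2])),'yaw upslope',np.degrees(np.arctan2(-nn[1],-nn[0])),'c0',c0)
    # bed rect in plane coords
    up=np.array([-nn[0],-nn[1],0]);up/=np.linalg.norm(up);yv=np.cross([0,0,1],up);xb=np.cross(yv,nn)
    k=hi[inl]-c0;k2=np.stack([k@xb,k@yv],1)*1000
    rc=cv2.minAreaRect(k2.astype(np.float32));print(rc)
    print('ranges',np.percentile(k2,[0.5,99.5],axis=0))
```

```text
top depth zero frac 0.004053751627604167
table z 0.000599932757209598 n 510 topz 0.014166169591554367
0.007 529 ((512.2658081054688, -131.20477294921875), (73.8354263305664, 105.28257751464844), 75.65898895263672)
0.01 501 ((517.6707763671875, -125.80885314941406), (60.50490951538086, 97.52471923828125), 75.76451110839844)
plane 2038 [-0.49795756 -0.01614596  0.86705108] tilt 29.882256733815833 yaw upslope 1.8571289849774382 c0 [0.59707792 0.07579914 0.06322885]
((1.4200363159179688, 1.6940498352050781), (129.95411682128906, 166.8421630859375), 89.63773345947266)
ranges [[-81.31057567 -62.38702136]
 [ 83.95771752  65.52312808]]
side depth zero frac 0.004801432291666667
table z 0.0009141177598954164 n 469 topz 0.014356657659194805
0.007 502 ((498.9324645996094, -111.76792907714844), (42.860233306884766, 139.58294677734375), 84.0598373413086)
0.01 442 ((521.127685546875, -114.43844604492188), (32.08435821533203, 94.91292572021484), 74.96028137207031)
plane 1202 [-0.49715623 -0.01560868  0.86752064] tilt 29.828212522352292 yaw upslope 1.7982629199000542 c0 [0.58968625 0.06405756 0.05882157]
((9.566184997558594, 67.32347106933594), (247.94149780273438, 167.45086669921875), 89.88558197021484)
ranges [[-73.82887414 -55.27936693]
 [ 92.27138317  75.66334691]]
```

```bash
cat >> h.py <<'E'
import json,sys
def nestT():
    j=json.load(open('nest.json'));return np.array(j)
def bed(p,T=None): # bed mm -> world
    T=nestT() if T is None else T
    return T[:3,:3]@(np.array(p)/1000)+T[:3,3]
def Rbed(T=None):
    T=nestT() if T is None else T
    B=T[:3,:3];return np.stack([B[:,1],B[:,0],-B[:,2]],1)
def go(p,Rt,s=None):
    s=s or monitor.state();T=T_tool(s)
    print('rotvec',np.round(R.from_matrix(T[:3,:3].T@Rt).as_rotvec(),4),'shift',np.round(T[:3,:3].T@(np.array(p)-T[:3,3]),4))
def down(yaw): return R.from_euler('xyz',[180,0,yaw],degrees=True).as_matrix()
def st():
    s=monitor.state();print('t',round(s['time'],2),'pos',np.round(s['tool_pos'],4),'rot',np.round(s['ee_rot'],2),'F',np.round(s['ft_force'],1),'gap',round(s['finger_gap'],4));
    try:
        N=nestT();print('bed',np.round(1000*N[:3,:3].T@(s['tool_pos']-N[:3,3]),1),'Fbed',np.round(N[:3,:3].T@s['ft_force'],1))
    except Exception: pass
    return s
E
python3 - <<'E'
from h import *
yaw=np.radians(1.9);t=np.radians(30)
for n,c0,off in(('top',[.59708,.0758,.06323],(1.42,1.69)),):
    up=np.array([np.cos(yaw)*np.cos(t),np.sin(yaw)*np.cos(t),np.sin(t)]);y=np.array([-np.sin(yaw),np.cos(yaw),0]);z=np.cross(up,y)
    p=np.array(c0)+((off[0]-22)*up+(off[1]+15)*y)/1000
    T=np.eye(4);T[:3,:3]=np.stack([up,y,z],1);T[:3,3]=p;print(p)
    json.dump(T.tolist(),open('nest.json','w'))
for n in('top','side'):
    p=cv2.imread(f'pics/{n}0.png').copy();V=np.linalg.inv(cam2w(n));K=np.array(imaging.camera_info(n)['camera_matrix'])
    def pr(w):
        c=V@np.r_[w,1];c=c[:3]*[1,-1,-1];u=K@c;return u[:2]/u[2]
    p=cv2.resize(p,None,fx=4,fy=4)
    for L in ([(-62,-80,0),(106,-80,0),(106,50,0),(-62,50,0)],[(-50,-17,0),(50,-17,0),(50,17,0),(-50,17,0)],[(69,-58,62.5)],[(92,-13,24),(92,13,24)]):
        pts=np.array([pr(bed(a))*4+2 for a in L]).astype(np.int32)
        cv2.polylines(p,[pts],True,(0,255,0),1)
        for a in pts: cv2.circle(p,tuple(int(v) for v in a),3,(255,0,0),-1)
    x0,y0=(200,125) if n=='top' else (225,120)
    cv2.imwrite(f'pics/o_{n}.png',p[y0*4:y0*4+440,x0*4:x0*4+400])
a=cv2.imread('pics/o_top.png');b=cv2.imread('pics/o_side.png');cv2.imwrite('pics/o.png',np.hstack([a,b]))
go([.521,-.114,.20],down(75))
E
```

```text
[0.57871364 0.09188991 0.05294   ]
rotvec [0.    0.    0.027] shift [-0.6146  0.5332  0.0314]
```

View pics/o.png

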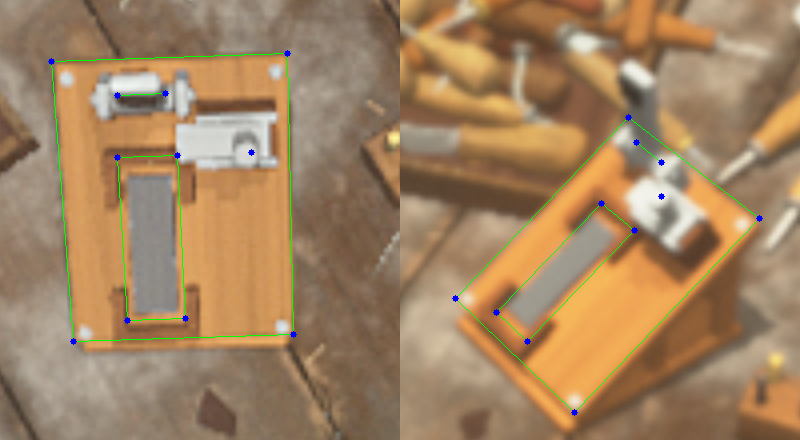

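The overlay of my estimated stand pose (green) matches the bed edges and the pocket in both views. Now I'll move to hover over the block.

```bash
python3 -m pendant '0 0 0.027 -0.615 0.533 0.03 0;0 0 0.027 -0.615 0.533 0.03 0;0 0 0.027 -0.615 0.533 0.03 0;0 0 0.027 -0.615 0.533 0.03 0;0 0 0.027 -0.615 0.533 0.03 0' 60
python3 - <<'E'
from h import *
go([.521,-.114,.20],down(75),st())
E
```

```text
time: 1.52
tool_pos: [0.29, 0.3291, 0.22]
ee_rot: [179.9, -0.0, 75.0]
ft_force: [0.8, 0.6, -0.0]
finger_gap: 0.0855
t 1.52 pos [0.29   0.3291 0.22  ] rot [ 1.7995e+02 -5.0000e-02  7.5040e+01] F [ 0.8  0.6 -0. ] gap 0.0855
bed [-159.6  246.6  285. ] Fbed [ 0.7  0.5 -0.4]
rotvec [ 0.0009 -0.0008  0.0008] shift [-0.3685  0.3375  0.02  ]
```

```bash
python3 -m pendant '0 0 0 -0.368 0.337 0.02 0;0 0 0 -0.368 0.337 0.02 0;0 0 0 -0.368 0.337 0.02 0;0 0 0 -0.368 0.337 0.02 0;0 0 0 -0.368 0.337 0.02 0'
python3 - <<'E'
from h import *
go([.521,-.114,.20],down(75),st())
E
```

```text
time: 2.15
tool_pos: [0.4342, 0.0517, 0.2077]
ee_rot: [179.9, -0.0, 75.0]
ft_force: [1.5, 1.1, 1.8]
finger_gap: 0.0854
t 2.15 pos [0.4342 0.0517 0.2077] rot [ 1.799e+02 -4.000e-02  7.498e+01] F [1.5 1.1 1.8] gap 0.0854
bed [-48.8 -35.4 206.9] Fbed [2.2 1.1 0.8]
rotvec [ 0.0017 -0.0007 -0.0003] shift [-0.1376  0.1267  0.0078]
```

```bash
python3 -m pendant '0 0 0 0 0 0 0;0 0 0 0 0 0 0;0 0 0 0 0 0 0;0 0 0 0 0 0 0;0 0 0 0 0 0 0'
cat > wristview.py <<'E'
from h import *
f=sys.argv[1]
st();p,d,s=snap('wrist',f);P=cloud('wrist',d,s);np.save('pics/'+f+'.P.npy',P)
V=np.linalg.inv(cam2w('wrist',s));K=np.array(imaging.camera_info('wrist')['camera_matrix'])
def pr(w):
    c=V@np.r_[w,1];c=c[:3]*[1,-1,-1];u=K@c;return u[:2]/u[2]
q=cv2.resize(p,None,fx=1.5,fy=1.5)
for L in ([(-62,-80,0),(106,-80,0),(106,50,0),(-62,50,0)],[(-50,-17,0),(50,-17,0),(50,17,0),(-50,17,0)],[(69,-58,62.5)]):
    pts=np.array([pr(bed(a))*1.5 for a in L]).astype(np.int32)
    cv2.polylines(q,[pts],True,(0,255,0),1)
    for a in pts: cv2.circle(q,tuple(int(v) for v in a),2,(255,0,0),-1)
cv2.imwrite('pics/v_'+f,q)
E
python3 wristview.py w1.png
```

```text
time: 2.78
tool_pos: [0.4333, 0.0546, 0.2074]
ee_rot: [180.0, -0.0, 75.1]
ft_force: [-0.7, 0.2, 0.1]
finger_gap: 0.0855
t 2.77 pos [0.4333 0.0546 0.2074] rot [179.98  -0.    75.11] F [-0.7  0.2  0.1] gap 0.0855
bed [-49.7 -32.5 207. ] Fbed [-0.6  0.2  0.4]
```

View pics/v_w1.png

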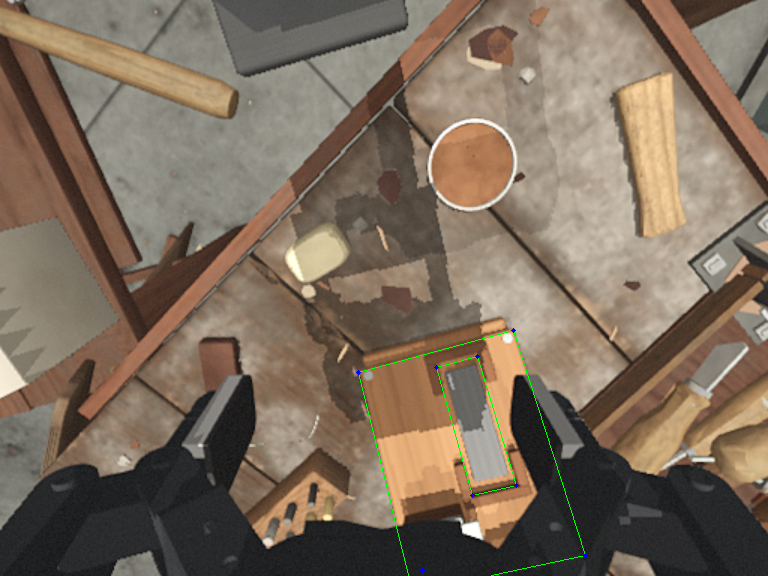

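Run:
```python
from h import *
P=np.load('pics/w1.png.P.npy');N=nestT();B=(P-N[:3,3])@N[:3,:3]*1000
p=cv2.imread('pics/w1.png')
m=(np.abs(B[...,0])<75)&(B[...,1]>-60)&(B[...,1]<45)&(B[...,2]>-8)&(B[...,2]<20)
m[:, :]&=np.isfinite(B[...,2])
b=B[m]
print(np.histogram(b[:,2],bins=np.arange(-8,20,1)))
bedp=b[(np.abs(b[:,2])<4)&(b[:,1]<-30)]
A=np.c_[bedp[:,:2],np.ones(len(bedp))];print('bed fit z=ax+by+c',np.linalg.lstsq(A,bedp[:,2],rcond=None)[0])
# plate
img=np.zeros((440,420,3),np.uint8)
c=p[m]
for q,cc in zip(b,c):
    cv2.circle(img,(int((45-q[1])*4),int((75-q[0])*2.9)),3,tuple(int(v) for v in cc),-1)
# raster bed-plane map by homography at z=0
s=None
gray=(c.max(1).astype(int)-c.min(1)<25)
pl=b[gray&(np.abs(b[:,0])<46)&(np.abs(b[:,1])<20)&(b[:,2]>2)&(b[:,2]<11)]
print('plate',len(pl),np.percentile(pl,[1,50,99],axis=0),cv2.minAreaRect(pl[:,:2].astype(np.float32)))
cur=b[(b[:,2]>9.5)&(b[:,2]<14.5)]
for nm,k in(('low',cur[:,0]<-20),('high',cur[:,0]>20)):
    k=cur[k];print(nm,len(k),np.percentile(k,[2,98],axis=0).round(1))
```

```text
(array([ 183,   67,    6,    1,    0,    0,   10,  106,  842, 2552, 2022,
        425,   32,   33,  147,  606,  749,  282,   59,   45,  229,  589,
        397,   75,    8,    7,    7]), array([-8, -7, -6, -5, -4, -3, -2, -1,  0,  1,  2,  3,  4,  5,  6,  7,  8,
        9, 10, 11, 12, 13, 14, 15, 16, 17, 18, 19]))
bed fit z=ax+by+c [1.12918678e-03 2.18249773e-03 1.91930178e+00]
plate 1654 [[-43.89492523 -11.966293     6.22780752]
 [ -1.89343415   0.38246994   8.20581263]
 [ 37.09422838  12.58056312  10.09561203]] ((-3.362384796142578, -0.08417129516601562), (82.95452880859375, 38.3495979309082), 1.3445308208465576)
low 523 [[-60.4 -24.5   9.9]
 [-29.4  24.3  14.5]]
high 672 [[ 23.4 -50.    9.8]
 [ 54.6  24.1  14.4]]
```

Run:
```python
from h import *
N=nestT()
for n in('top','side'):
    d=np.load(f'pics/{n}0.png.npy');P=cloud(n,d);B=(P-N[:3,3])@N[:3,:3]*1000;p=cv2.imread(f'pics/{n}0.png').astype(int)
    ok=(d>0)
    m=ok&(B[...,0]>-50)&(B[...,0]<90)&(B[...,1]>-75)&(B[...,1]<-32)&(np.abs(B[...,2])<5)&(B[...,0]<50)
    print(n,'bed z',np.median(B[m][:,2]))
    m=ok&(np.abs(B[...,2])<5)&(B[...,1]>-95)&(B[...,1]<65)&(B[...,0]>-80)&(B[...,0]<120)
    b=B[m]
    m2=b[(b[:,0]>-40)&(b[:,0]<50)];print('y edges',m2[:,1].min(),m2[:,1].max())
    m2=b[(b[:,1]>-70)&(b[:,1]<-40)];print('x edges right',m2[:,0].min(),m2[:,0].max())
    m=ok&(B[...,2]>9.5)&(B[...,2]<14.5)&(np.abs(B[...,1])<28)&(np.abs(B[...,0])<62);b=B[m];print('curb',b.min(0),b.max(0))
    g=(p.max(2)-p.min(2)<30)&ok&(B[...,2]>3)&(B[...,2]<10)&(np.abs(B[...,1])<16)&(np.abs(B[...,0])<46);b=B[g];print('plate',b.min(0),b.max(0),np.median(b,0))
P=np.load('pics/w1.png.P.npy');t=P[(np.abs(P[...,2])<.01)];print('wrist table z',np.median(t[:,2]), len(t))
```

```text
top bed z 0.10797782921195198
y edges -80.14279554770405 49.61374672159111
x edges right -62.4938134351387 105.25109083319113
curb [-58.75241242 -25.05100707   9.51253052] [57.48197287 24.90198563 14.49273997]
plate [-42.1090627  -13.26413326   3.01631244] [40.45203716 12.16084291  9.97177119] [ 0.53624952 -0.3901394   6.4736589 ]
side bed z 0.369126500232381
y edges -84.92841111398364 47.482819698222535
x edges right -62.71818770464911 104.74396439665017
curb [-59.17039141 -27.93765034   9.53608523] [56.74991092 24.12200409 14.49317167]
plate [-41.52177778 -14.94367452   3.50403127] [36.44839704 11.41145733  9.72362694] [-0.99521753 -2.98110512  6.90004382]
wrist table z 0.0008093268604690285 78699
```

Run:
```python
from h import *
N=nestT();N[:3,3]=bed([-1.2,-.5,0]);N[2,3]=.052;json.dump(N.tolist(),open('nest.json','w'));print(N[:3,3])
go([.515,-.113,.18],down(75),st())
```

```text
[0.57769155 0.09135572 0.052     ]
t 2.83 pos [0.4333 0.0544 0.2073] rot [179.99  -0.    75.08] F [ 0.1 -0.5 -0.3] gap 0.0857
bed [-48.3 -32.2 207.3] Fbed [-0.1 -0.5 -0.3]
rotvec [ 0.0002 -0.      0.0014] shift [-0.1407  0.122   0.0273]
```

```bash
python3 -m pendant '0 0 0 -0.141 0.122 0.027 0;0 0 0 -0.141 0.122 0.027 0;0 0 0 -0.141 0.122 0.027 0;0 0 0 -0.141 0.122 0.027 0;0 0 0 -0.141 0.122 0.027 0'; python3 wristview.py w2.png
python3 - <<'E'
from h import *
P=np.load('pics/w2.png.P.npy');p=cv2.imread('pics/w2.png').astype(int)
print(imaging.recognise('strop_block','wrist')[:1])
m=(P[...,2]>.010)&(P[...,2]<.02)&(abs(P[...,0]-.52)<.08)&(abs(P[...,1]+.114)<.07)
n,l,s,c=cv2.connectedComponentsWithStats(m.astype(np.uint8));i=1+np.argmax(s[1:,4]);q=P[l==i]
print(s[i],np.median(q[:,2]),cv2.minAreaRect((q[:,:2]*1000).astype(np.float32)))
for n in('top','side'):
    d=np.load(f'pics/{n}0.png.npy');P=cloud(n,d)
    m=(P[...,2]>.009)&(P[...,2]<.018)&(abs(P[...,0]-.52)<.065)&(abs(P[...,1]+.114)<.045)
    k,l,s,c=cv2.connectedComponentsWithStats(m.astype(np.uint8));i=1+np.argmax(s[1:,4]);q=P[l==i]
    print(n,s[i],cv2.minAreaRect((q[:,:2]*1000).astype(np.float32)),q.mean(0))
E
```

```text
time: 3.45
tool_pos: [0.5147, -0.1138, 0.18]
ee_rot: [-179.9, -0.0, 75.0]
ft_force: [0.4, -0.4, 0.4]
finger_gap: 0.0853
t 3.45 pos [ 0.5147 -0.1138  0.18  ] rot [-1.7995e+02 -3.0000e-02  7.4990e+01] F [ 0.4 -0.4  0.4] gap 0.0853
bed [   3.6 -202.9  145.8] Fbed [ 0.5 -0.4  0.2]
[{'rect': [241.6, 131.8, 275.1, 215.0], 'p': 0.74}]
[ 243  132   29   85 2363] 0.015015266481870793 ((519.4111328125, -111.31695556640625), (29.88237953186035, 94.1258773803711), 75.95298767089844)
top [314 191  21  41 492] ((522.6253662109375, -111.34170532226562), (30.022327423095703, 95.03495025634766), 75.76451110839844) [ 0.52197014 -0.11082942  0.01404956]
side [277 249  41  22 448] ((521.127685546875, -114.43844604492188), (32.08435821533203, 94.91292572021484), 74.96028137207031) [ 0.5198621  -0.11524066  0.014269  ]
```

View pics/v_w2.png

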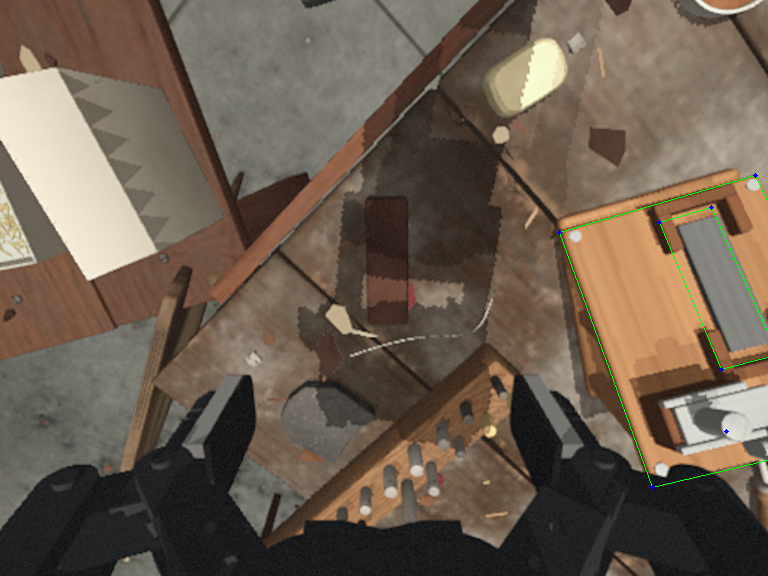

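The wrist view shows the block between the fingers at (387, 260), with the rack and the heel both clear of it. All three cameras put it at about (0.5205, -0.112). Next I'll go down to it.

Run:
```python
from h import *
go([.5205,-.112,.03],down(75.7),st())
```

```text
t 3.55 pos [ 0.5147 -0.113   0.1806] rot [ 1.7998e+02 -1.0000e-02  7.5080e+01] F [-0.7  0.3  0.6] gap 0.0856
bed [   3.9 -202.1  146.2] Fbed [-0.3  0.3  0.9]
rotvec [ 0.0003 -0.0002 -0.0108] shift [0.0024 0.0053 0.1506]
```

```bash
python3 -m pendant '0 0 -0.011 0.0024 0.0053 0.06 0.2;0 0 -0.011 0.0024 0.0053 0.12 0.3;0 0 -0.011 0.0024 0.0053 0.150 0.35;0 0 -0.011 0.0024 0.0053 0.150 0.35;0 0 -0.011 0.0024 0.0053 0.150 0.35'; python3 wristview.py w3.png
python3 - <<'E'
from h import *
P=np.load('pics/w3.png.P.npy')
m=(P[...,2]>.010)&(P[...,2]<.02)&(abs(P[...,0]-.52)<.065)&(abs(P[...,1]+.112)<.05)
n,l,s,c=cv2.connectedComponentsWithStats(m.astype(np.uint8));i=1+np.argmax(s[1:,4]);q=P[l==i]
print(s[i],np.median(q[:,2]),cv2.minAreaRect((q[:,:2]*1000).astype(np.float32)))
go([.5205,-.112,.03],down(75.7))
E
```

```text
time: 4.18
tool_pos: [0.522, -0.1129, 0.0324]
ee_rot: [179.8, 0.0, 75.7]
ft_force: [1.3, -0.1, 0.4]
finger_gap: 0.0554
t 4.17 pos [ 0.522  -0.1129  0.0324] rot [1.7981e+02 2.0000e-02 7.5700e+01] F [ 1.3 -0.1  0.4] gap 0.0554
bed [ -63.9 -202.3   14.3] Fbed [ 1.4 -0.1 -0.3]
[ 229  154   54  144 7108] 0.01503717731284554 ((519.4219970703125, -110.93356323242188), (30.111858367919922, 94.43400573730469), 75.56038665771484)
rotvec [ 0.0046  0.0004 -0.0003] shift [ 0.0007 -0.0022  0.0029]
```

View pics/v_w3.png

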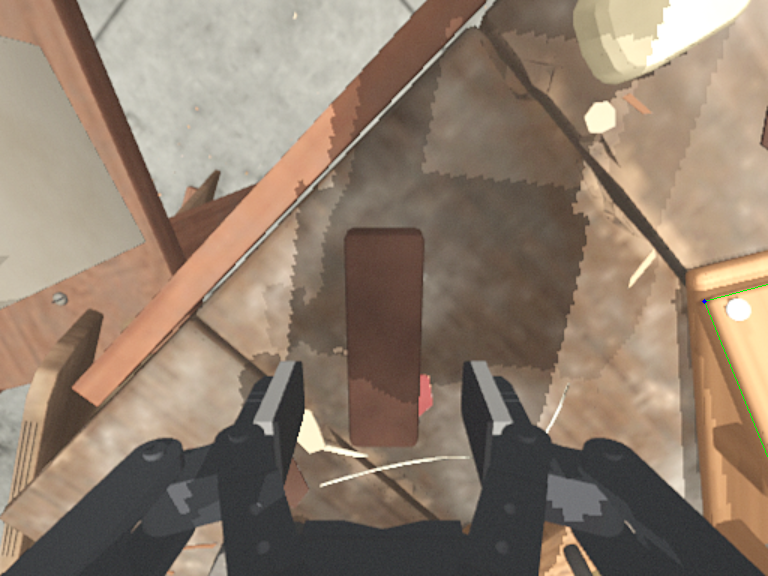

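The block is between the fingers and in line with them. I'll descend and close.

```bash
python3 -m pendant '0.004 0 0 0.001 -0.0015 0.015 0.35;0.004 0 0 0.001 -0.0015 0.027 0.4;0.004 0 0 0.001 -0.0015 0.0275 0.7;0.004 0 0 0.001 -0.0015 0.0275 1;0.004 0 0 0.001 -0.0015 0.0275 1' 60;python3 -m pendant '0 0 0 0 0 0 1;0 0 0 0 0 0 1;0 0 0 0 0 0 1;0 0 0 0 0 0 1;0 0 0 0 0 0 1'; python3 wristview.py w4.png
```

```text
time: 4.85
tool_pos: [0.5195, -0.1119, 0.0029]
ee_rot: [-179.8, 0.0, 75.6]
ft_force: [-0.4, 0.5, -1.0]
finger_gap: 0.0286
time: 5.48
tool_pos: [0.5194, -0.1118, 0.0028]
ee_rot: [-179.8, 0.0, 75.6]
ft_force: [0.0, -0.0, -0.4]
finger_gap: 0.0285
t 5.47 pos [ 0.5194 -0.1118  0.0028] rot [-179.77    0.     75.63] F [ 0.  -0.  -0.4] gap 0.0285
bed [ -80.9 -201.1  -10.1] Fbed [-0.2 -0.  -0.4]
```

View pics/v_w4.png

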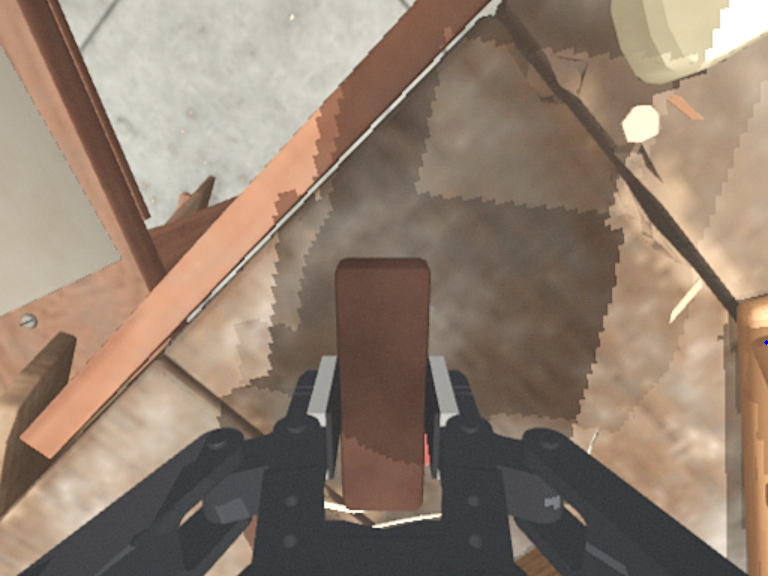

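```bash
python3 -m pendant '0 0 0 0 0 -0.04 1;0 0 0 0 0 -0.09 1;0 0 0 0 0 -0.14 1;0 0 0 0 0 -0.16 1;0 0 0 0 0 -0.16 1' 60
python3 - <<'E'
from h import *
s=st()
go(bed([0,0,100]),Rbed(),s)
E
```

```text
time: 6.15
tool_pos: [0.5207, -0.1122, 0.1638]
ee_rot: [-179.9, 0.0, 75.6]
ft_force: [0.1, -0.3, -1.9]
finger_gap: 0.0284
t 6.15 pos [ 0.5207 -0.1122  0.1638] rot [-1.7992e+02  2.0000e-02  7.5630e+01] F [ 0.1 -0.3 -1.9] gap 0.0284
bed [   0.8 -201.6  128.7] Fbed [-0.8 -0.4 -1.7]
rotvec [-0.5215  0.0744 -0.2774] shift [ 0.1973 -0.0433  0.0252]
```

```bash
python3 -m pendant '-0.13 0.0186 -0.069 0.04 -0.01 0.004 1;-0.26 0.037 -0.139 0.09 -0.02 0.01 1;-0.39 0.056 -0.208 0.14 -0.03 0.018 1;-0.5215 0.0744 -0.2774 0.197 -0.0433 0.025 1;-0.5215 0.0744 -0.2774 0.197 -0.0433 0.025 1';python3 -m pendant '0 0 0 0 0 0 1;0 0 0 0 0 0 1;0 0 0 0 0 0 1;0 0 0 0 0 0 1;0 0 0 0 0 0 1'; python3 wristview.py w5.png
python3 - <<'E'
from h import *
s=st()
go(bed([0,0,100]),Rbed(),s)
P=np.load('pics/w5.png.P.npy');N=nestT();B=(P-N[:3,3])@N[:3,:3]*1000
zt=s['tool_pos'];b0=N[:3,:3].T@(zt-N[:3,3])*1000
m=(abs(B[...,2]-(b0[2]-2.8+14))<5)&(abs(B[...,1])<20)&(abs(B[...,0])<60)
n,l,ss,c=cv2.connectedComponentsWithStats(m.astype(np.uint8));i=1+np.argmax(ss[1:,4]);q=B[l==i]
print(ss[i],np.median(q[:,2]),cv2.minAreaRect((q[:,:2]).astype(np.float32)),np.percentile(q,[1,99],axis=0))
A=np.c_[q[:,:2],np.ones(len(q))];print(np.linalg.lstsq(A,q[:,2],rcond=None)[0])
E
```

```text
time: 6.78
tool_pos: [0.5215, 0.0931, 0.1307]
ee_rot: [150.7, -0.1, 92.3]
ft_force: [-0.0, -0.4, -2.1]
finger_gap: 0.0282
time: 7.4
tool_pos: [0.5271, 0.0892, 0.1381]
ee_rot: [150.1, -0.1, 91.9]
ft_force: [-0.1, 0.5, -0.8]
finger_gap: 0.0282
t 7.4 pos [0.5271 0.0892 0.1381] rot [ 1.5013e+02 -5.0000e-02  9.1850e+01] F [-0.1  0.5 -0.8] gap 0.0282
bed [-0.8 -0.4 99.9] Fbed [-0.5  0.5 -0.7]
t 7.45 pos [0.527  0.0894 0.1381] rot [ 1.5013e+02 -6.0000e-02  9.1860e+01] F [ 0.2  0.2 -0.5] gap 0.0286
bed [-0.9 -0.3 99.9] Fbed [-0.1  0.2 -0.5]
rotvec [-0.0023 -0.0006 -0.001 ] shift [ 0.0003  0.0009 -0.0001]
[ 212  174   83  167 9896] 113.40762880796109 ((1.3048248291015625, -0.08591079711914062), (39.9427490234375, 95.05350494384766), 89.5395736694336) [[-45.85695916 -14.9957752  108.18742369]
 [ 46.05522117  15.5571716  114.85422715]]
[9.96677555e-03 1.74847910e-03 1.13292932e+02]
```

View pics/v_w5.png

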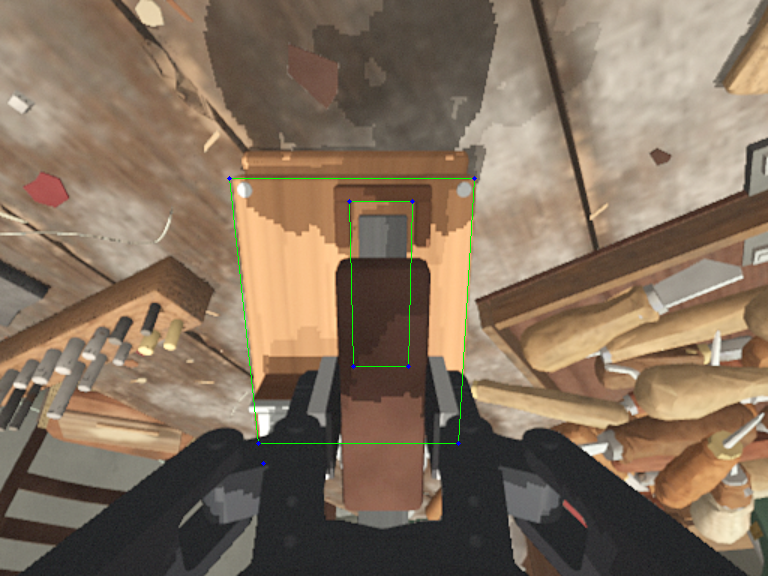

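```bash
cat > curb.py <<'E'
from h import *
f=sys.argv[1]
P=np.load('pics/'+f+'.P.npy');N=nestT();B=(P-N[:3,3])@N[:3,:3]*1000
p=cv2.imread('pics/'+f).astype(int)
m=(abs(B[...,2])<4)&(B[...,0]>-56)&(B[...,0]<-10)&(B[...,1]>-95)&(B[...,1]<65);b=B[m];print('bed z',np.median(b[:,2]),'y',b[:,1].min(),b[:,1].max())
m=(B[...,2]>8)&(B[...,2]<16)&(B[...,0]>-66)&(B[...,0]<-20)&(abs(B[...,1])<30);b=B[m];print('lowcurb',np.percentile(b,[1,50,99],axis=0).round(1).tolist())
e=b[abs(b[:,1])<10];print('end curb x',np.percentile(e[:,0],[2,98]))
m=(B[...,2]>3)&(B[...,2]<10.5)&(B[...,0]>-45.5)&(B[...,0]<-20)&(abs(B[...,1])<16)&(p.max(2)-p.min(2)<25);b=B[m];print('plate',np.percentile(b,[1,50,99],axis=0).round(1).tolist())
m=(abs(B[...,2])<4)&(B[...,0]<-50)&(B[...,0]>-80)&((B[...,1]<-30)&(B[...,1]>-75));b=B[m];print('low edge',np.percentile(b[:,0],[0,1]))
E
python3 curb.py w5.png
```

```text
bed z 2.2441781660489983 y -79.38304355100888 50.799817650105176
lowcurb [[-59.4, -23.9, 8.1], [-41.4, 0.3, 13.6], [-21.7, 25.2, 15.6]]
end curb x [-59.36640432 -21.75061505]
plate [[-43.5, -11.2, 5.8], [-33.0, 1.0, 8.6], [-21.4, 13.1, 10.1]]
low edge [-63.66370749 -63.53557645]
```

```bash
python3 -m pendant '-0.002 0 -0.001 0.0004 -0.001 0.02 1;-0.002 0 -0.001 0.0004 -0.001 0.045 1;-0.002 0 -0.001 0.0004 -0.001 0.068 1;-0.002 0 -0.001 0.0004 -0.001 0.068 1;-0.002 0 -0.001 0.0004 -0.001 0.068 1'; python3 wristview.py w6.png;python3 curb.py w6.png
python3 - <<'E'
from h import *
s=st()
P=np.load('pics/w6.png.P.npy');N=nestT();B=(P-N[:3,3])@N[:3,:3]*1000
b0=N[:3,:3].T@(s['tool_pos']-N[:3,3])*1000
m=(abs(B[...,2]-(b0[2]-2.8+14))<4)&(abs(B[...,1])<20)&(abs(B[...,0])<60)
n,l,ss,c=cv2.connectedComponentsWithStats(m.astype(np.uint8));i=1+np.argmax(ss[1:,4]);q=B[l==i]
print(np.median(q[:,2]),np.percentile(q,[.5,99.5],axis=0))
lo=q[(q[:,0]<-20)];print('low y',np.percentile(lo[:,1],[1,99]))
go(bed([-1.8,0.2,14]),Rbed(),s)
E
```

```text
time: 8.07
tool_pos: [0.56, 0.0913, 0.0792]
ee_rot: [150.0, -0.0, 92.0]
ft_force: [-0.2, 0.1, -0.5]
finger_gap: 0.0283
t 8.07 pos [0.56   0.0913 0.0792] rot [ 1.4998e+02 -3.0000e-02  9.1950e+01] F [-0.2  0.1 -0.5] gap 0.0283
bed [-1.7  0.5 32.4] Fbed [-0.5  0.1 -0.3]
bed z 2.235876399040742 y -78.89601381530663 50.929457862356166
lowcurb [[-59.5, -23.8, 8.2], [-51.8, 0.2, 14.0], [-28.6, 25.3, 15.5]]
end curb x [-59.43287187 -40.21034799]
plate [[-43.6, -11.4, 4.0], [-42.2, 0.7, 8.4], [-39.9, 13.4, 9.9]]
low edge [-63.62409819 -63.51828493]
t 8.12 pos [0.5602 0.0913 0.0797] rot [ 1.4992e+02 -3.0000e-02  9.1950e+01] F [-0.5 -0.7 -0.4] gap 0.0284
bed [-1.2  0.5 32.7] Fbed [-0.6 -0.7 -0.1]
45.91266478350657 [[-46.77683053 -16.15423707  40.84048083]
 [ 46.06280383  17.02548599  47.48845065]]
low y [-13.01630351  16.14489862]
rotvec [ 0.0013 -0.0009  0.0005] shift [-0.0003 -0.0006  0.0187]
```

View pics/v_w6.png

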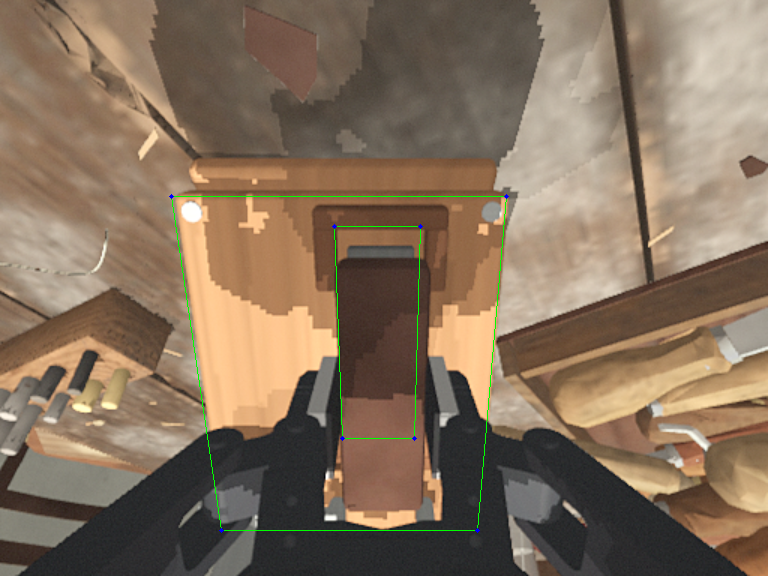

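```bash
python3 -m pendant '0.001 -0.001 0 -0.0007 -0.0009 0.002 1;0.001 -0.001 0 -0.0007 -0.0009 0.008 1;0.001 -0.001 0 -0.0007 -0.0009 0.014 1;0.001 -0.001 0 -0.0007 -0.0009 0.019 1;0.001 -0.001 0 -0.0007 -0.0009 0.019 1'; python3 wristview.py w7.png;python3 curb.py w7.png
```

```text
time: 8.75
tool_pos: [0.5683, 0.0908, 0.0607]
ee_rot: [150.2, 0.0, 91.9]
ft_force: [-0.2, -0.3, -1.7]
finger_gap: 0.0278
t 8.75 pos [0.5683 0.0908 0.0607] rot [1.5016e+02 2.0000e-02 9.1920e+01] F [-0.2 -0.3 -1.7] gap 0.0278
bed [-3.8 -0.2 12.3] Fbed [-1.  -0.3 -1.4]
bed z 2.2033902163529175 y -78.84403030101942 51.13526948178834
lowcurb [[-59.6, -23.7, 8.6], [-52.5, 0.7, 14.0], [-28.9, 25.3, 15.6]]
end curb x [-59.59944585 -48.85181506]Traceback (most recent call last):
  File "curb.py", line 8, in <module>
    m=(B[...,2]>3)&(B[...,2]<10.5)&(B[...,0]>-45.5)&(B[...,0]<-20)&(abs(B[...,1])<16)&(p.max(2)-p.min(2)<25);b=B[m];print('plate',np.percentile(b,[1,50,99],axis=0).round(1).tolist())
                                                                                                                                  ~~~~~~~~~~~~~^^^^^^^^^^^^^^^^^^^^
    return _quantile_unchecked(
        a, q, axis, out, overwrite_input, method, keepdims, weights)
    return _ureduce(a,
                    func=_quantile_ureduce_func,
    ...<5 lines>...
                    overwrite_input=overwrite_input,
                    method=method)
    r = func(a, **kwargs)
    result = _quantile(arr,
                       quantiles=q,
    ...<2 lines>...
                       out=out,
                       weights=wgt)
    slices_having_nans = np.isnan(arr[-1, ...])
                                  ~~~^^^^^^^^^
IndexError: index -1 is out of bounds for axis 0 with size 0
```

View pics/v_w7.png

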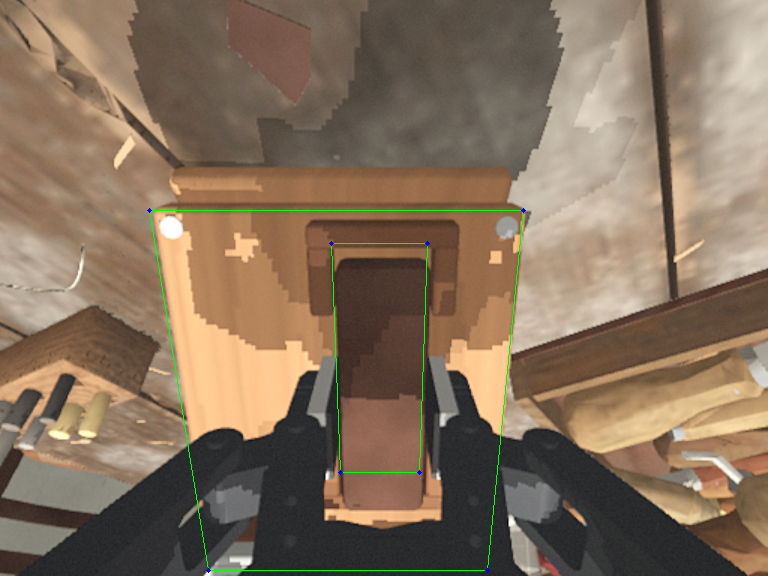

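The block sits centrally between the curbs: its edges are at 336 and 430 px, against inner curb edges at about 332 and 433. I'll press down in small steps and watch the force.

```bash
python3 -m pendant '0 0 0 0 0 0 1;0 0 0 0 0 0.001 1;0 0 0 0 0 0.002 1;0 0 0 0 0 0.003 1;0 0 0 0 0 0.004 1'; python3 -c "
from h import *;st();print(np.load('pics/w7.png.P.npy')[180,255])"
```

```text
time: 9.43
tool_pos: [0.5706, 0.0909, 0.0581]
ee_rot: [150.1, 0.0, 91.9]
ft_force: [-3.7, -0.2, 3.1]
finger_gap: 0.0283
t 9.43 pos [0.5706 0.0909 0.0581] rot [1.5008e+02 2.0000e-02 9.1920e+01] F [-3.7 -0.2  3.1] gap 0.0283
bed [-3.1 -0.2  8.9] Fbed [-1.7 -0.1  4.5]
[0.52365287 0.09069067 0.04998732]
```

```bash
python3 -m pendant '0 0 0 0 0 0.001 1;0 0 0 0 0 0.002 1;0 0 0 0 0 0.003 1;0 0 0 0 0 0.004 1;0 0 0 0 0 0.005 1'; python3 -c "
from h import *;st()"
```

```text
time: 10.05
tool_pos: [0.5731, 0.091, 0.0537]
ee_rot: [150.1, 0.0, 91.9]
ft_force: [-3.0, -0.5, 2.5]
finger_gap: 0.0284
t 10.05 pos [0.5731 0.091  0.0537] rot [1.5008e+02 2.0000e-02 9.1920e+01] F [-3.  -0.5  2.5] gap 0.0284
bed [-3.1 -0.2  3.8] Fbed [-1.3 -0.4  3.6]
```

```bash
python3 -m pendant '0 0 0 0 0 0.0005 1;0 0 0 0 0 0.001 1;0 0 0 0 0 0.0015 1;0 0 0 0 0 0.002 1;0 0 0 0 0 0.002 1'; python3 -c "
from h import *;st()"
```

```text
time: 10.68
tool_pos: [0.5738, 0.091, 0.0526]
ee_rot: [150.1, 0.0, 91.9]
ft_force: [-13.6, -1.1, 11.9]
finger_gap: 0.0281
t 10.68 pos [0.5738 0.091  0.0526] rot [1.5014e+02 3.0000e-02 9.1930e+01] F [-13.6  -1.1  11.9] gap 0.0281
bed [-3.1 -0.2  2.5] Fbed [-5.8 -0.7 17.2]
```

The block met a hard stop at 17 N, and the travel matches flush: the plate moved about 6 mm. I'll release, back off and look.

```bash
python3 -m pendant '0 0 0 0 0 -0.0015 1;0 0 0 0 0 -0.0015 0.4;0 0 0 0 0 -0.0015 0.4;0 0 0 0 0 -0.0015 0.4;0 0 0 0 0 -0.0015 0.4'; python3 -m pendant '0 0 0 0 0 -0.01 0.4;0 0 0 0 0 -0.03 0.4;0 0 0 0 0 -0.06 0.5;0 0 0 0 0 -0.08 1;0 0 0 0 0 -0.08 1'; python3 wristview.py w8.png;  python3 - <<'E'
from h import *
P=np.load('pics/w8.png.P.npy');N=nestT();B=(P-N[:3,3])@N[:3,:3]*1000
m=(abs(B[...,2]-2-14)<1.7)&(abs(B[...,1])<22)&(abs(B[...,0])<54)
n,l,ss,c=cv2.connectedComponentsWithStats(m.astype(np.uint8));i=1+np.argmax(ss[1:,4]);q=B[l==i]
print(ss[i],np.median(q[:,2]),np.percentile(q,[.5,99.5],axis=0),cv2.minAreaRect(q[:,:2].astype(np.float32)))
A=np.c_[q[:,:2],np.ones(len(q))];print(np.linalg.lstsq(A,q[:,2],rcond=None)[0])
E
python3 curb.py w8.png
```

```text
time: 11.3
tool_pos: [0.5733, 0.091, 0.0533]
ee_rot: [150.1, 0.0, 91.9]
ft_force: [-0.5, -0.1, 0.8]
finger_gap: 0.0511
time: 11.92
tool_pos: [0.5343, 0.0898, 0.1254]
ee_rot: [149.8, 0.0, 91.9]
ft_force: [-0.0, 0.3, 0.0]
finger_gap: 0.0071
t 11.93 pos [0.5343 0.0898 0.1254] rot [1.498e+02 3.000e-02 9.193e+01] F [-0.   0.3  0. ] gap 0.0071
bed [-0.9 -0.1 85.3] Fbed [0.  0.3 0. ]
[ 234  138   42  116 3940] 16.14213496985252 [[-50.56299278 -13.6444494   14.42759615]
 [ 40.41379966  15.14971534  17.57148825]] ((-4.48626708984375, 0.7788276672363281), (93.343017578125, 29.702489852905273), 0.08802826702594757)
[7.76908949e-04 1.66641432e-03 1.61330490e+01]
bed z 2.26532830566263 y -79.58330139017552 50.741147857542266
lowcurb [[-59.5, -23.7, 8.7], [-47.0, 0.5, 14.4], [-20.9, 25.2, 16.0]]
end curb x [-59.39095099 -20.93739104]Traceback (most recent call last):
  File "curb.py", line 8, in <module>
    m=(B[...,2]>3)&(B[...,2]<10.5)&(B[...,0]>-45.5)&(B[...,0]<-20)&(abs(B[...,1])<16)&(p.max(2)-p.min(2)<25);b=B[m];print('plate',np.percentile(b,[1,50,99],axis=0).round(1).tolist())
                                                                                                                                  ~~~~~~~~~~~~~^^^^^^^^^^^^^^^^^^^^
    return _quantile_unchecked(
        a, q, axis, out, overwrite_input, method, keepdims, weights)
    return _ureduce(a,
                    func=_quantile_ureduce_func,
    ...<5 lines>...
                    overwrite_input=overwrite_input,
                    method=method)
    r = func(a, **kwargs)
    result = _quantile(arr,
                       quantiles=q,
    ...<2 lines>...
                       out=out,
                       weights=wgt)
    slices_having_nans = np.isnan(arr[-1, ...])
                                  ~~~^^^^^^^^^
IndexError: index -1 is out of bounds for axis 0 with size 0
```

View pics/v_w8.png

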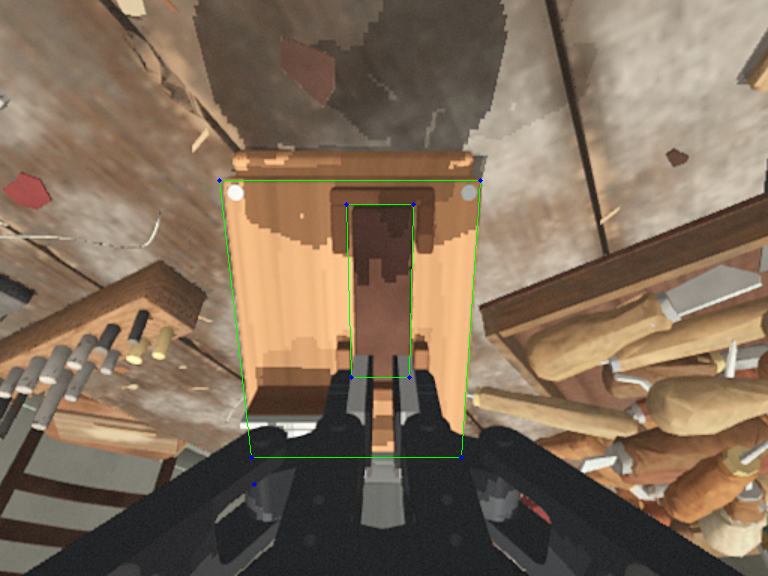

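The block now lies against the low curb, with its top at bed z ≈ 13.9 (corrected for the wrist camera's 2.2 mm offset) and a tilt under 0.002 rad. I'll press once more with shut fingers to confirm.

```bash
python3 -m pendant '0 0 0 0 -0.001 0.03 1;0 0 0 0 -0.001 0.055 1;0 0 0 0 -0.001 0.066 1;0 0 0 0 -0.001 0.069 1;0 0 0 0 -0.001 0.072 1'; python3 -c "
from h import *;st()"
```

```text
time: 12.6
tool_pos: [0.5651, 0.0908, 0.0612]
ee_rot: [150.8, 0.1, 92.0]
ft_force: [-85.7, -8.7, 82.7]
finger_gap: 0.0003
t 12.6 pos [0.5651 0.0908 0.0612] rot [1.5084e+02 1.3000e-01 9.2020e+01] F [-85.7  -8.7  82.7] gap 0.0003
bed [-6.3 -0.2 14.3] Fbed [-33.1  -5.9 114.5]
```

That was far too hard: 119 N, close to the 120 N limit. The commanded pose was already lower than the measured one I used. I'm backing off now, and from here I'll track commanded offsets.

```bash
python3 -m pendant '0 0 0 0 0 -0.005 1;0 0 0 0 0 -0.02 1;0 0 0 0 0 -0.05 1;0 0 0 0 0 -0.09 1;0 0 0 0 0 -0.09 1';python3 -m pendant '0 0 0 0 0 0 1;0 0 0 0 0 0 1;0 0 0 0 0 0 1;0 0 0 0 0 0 1;0 0 0 0 0 0 1'; python3 wristview.py w9.png;  python3 - <<'E'
from h import *
P=np.load('pics/w9.png.P.npy');N=nestT();B=(P-N[:3,3])@N[:3,:3]*1000
m=(abs(B[...,2]-2-14)<1.7)&(abs(B[...,1])<22)&(abs(B[...,0])<54)
n,l,ss,c=cv2.connectedComponentsWithStats(m.astype(np.uint8));i=1+np.argmax(ss[1:,4]);q=B[l==i]
print(ss[i],np.median(q[:,2]),np.percentile(q,[.5,99.5],axis=0),cv2.minAreaRect(q[:,:2].astype(np.float32)))
A=np.c_[q[:,:2],np.ones(len(q))];print(np.linalg.lstsq(A,q[:,2],rcond=None)[0])
for n in('top','side'):
    p,d,s=snap(n,n+'1.png')
    P=cloud(n,d);B=(P-N[:3,3])@N[:3,:3]*1000
    m=(d>0)&(abs(B[...,1])<22)&(B[...,0]>70)&(B[...,0]<130)&(B[...,2]>45)&(B[...,2]<110)
    b=B[m];print(n,len(b),b.mean(0) if len(b) else 0)
    if len(b): print(np.percentile(b,[2,50,98],axis=0).round(1).tolist())
a=cv2.imread('pics/side1.png')[110:250,200:380];b=cv2.imread('pics/top1.png')[110:250,180:300]
cv2.imwrite('pics/z3.png',np.hstack([cv2.resize(a,None,fx=2.6,fy=2.6),cv2.resize(b,None,fx=2.6,fy=2.6)]))
E
```

```text
time: 13.22
tool_pos: [0.5251, 0.0895, 0.142]
ee_rot: [149.6, 0.0, 91.9]
ft_force: [0.3, -1.3, 0.2]
finger_gap: -0.0001
time: 13.85
tool_pos: [0.5235, 0.0893, 0.1374]
ee_rot: [150.1, 0.0, 91.9]
ft_force: [0.3, -0.2, 0.1]
finger_gap: -0.0001
t 13.85 pos [0.5235 0.0893 0.1374] rot [1.5012e+02 3.0000e-02 9.1920e+01] F [ 0.3 -0.2  0.1] gap -0.0001
bed [ -4.3  -0.2 101.1] Fbed [ 0.3 -0.2 -0. ]
[ 236  140   38  107 3478] 16.141791991944565 [[-50.62738624 -13.63864495  14.37978803]
 [ 38.09447745  15.3090636   17.59380495]] ((-5.165485382080078, 0.8861379623413086), (91.64667510986328, 29.72722625732422), 0.2173304706811905)
[4.47257465e-04 2.06232386e-03 1.61184418e+01]
top 108 [114.49970006  -0.83372924  89.73926063]
[[102.8, -12.3, 65.5], [115.1, -0.9, 91.5], [122.1, 12.0, 95.7]]
side 161 [106.66041393  -5.85541479  74.91904175]
[[94.6, -15.7, 46.2], [106.2, -8.1, 80.3], [120.6, 9.4, 94.9]]
```

View pics/z3.png

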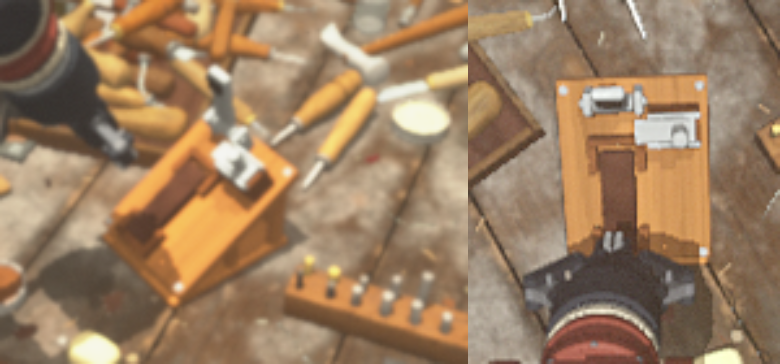

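The block is still home after that press: top 13.9, flat. The clamp tip is at about bed (115, 0, 92), so it's open at about 1.9 rad. Now I'll go over and behind it.

```bash
python3 -m pendant '0 0 0 0 0.01 -0.03 1;0 0 0 0 0.05 -0.035 1;0 0 0 0 0.10 -0.035 1;0 0 0 0 0.145 -0.035 1;0 0 0 0 0.154 -0.035 1';python3 -m pendant '0 0 0 0 0 0 1;0 0 0 0 0 0.02 1;0 0 0 0 0 0.045 1;0 0 0 0 0 0.06 1;0 0 0 0 0 0.06 1'
python3 - <<'E'
from h import *
st()
a=snap('side','side2.png')[0][90:250,200:380];b=snap('top','top2.png')[0][90:250,180:300]
cv2.imwrite('pics/z4.png',np.hstack([cv2.resize(a,None,fx=2.6,fy=2.6),cv2.resize(b,None,fx=2.6,fy=2.6)]))
st()
E
```

```text
time: 14.62
tool_pos: [0.642, 0.0932, 0.2475]
ee_rot: [149.9, 0.0, 91.9]
ft_force: [-1.2, -0.1, 0.4]
finger_gap: -0.0002
time: 15.25
tool_pos: [0.6679, 0.0943, 0.1904]
ee_rot: [150.3, 0.0, 91.9]
ft_force: [-0.6, -0.3, 0.0]
finger_gap: -0.0
t 15.25 pos [0.6679 0.0943 0.1904] rot [1.5031e+02 2.0000e-02 9.1920e+01] F [-0.6 -0.3  0. ] gap -0.0
bed [ 1.474e+02 -1.000e-01  7.470e+01] Fbed [-0.5 -0.3  0.3]
t 15.35 pos [0.6691 0.0943 0.1932] rot [1.5007e+02 2.0000e-02 9.1930e+01] F [ 0.1 -0.3  0.7] gap -0.0004
bed [ 1.498e+02 -1.000e-01  7.650e+01] Fbed [ 0.4 -0.3  0.6]
```

View pics/z4.png

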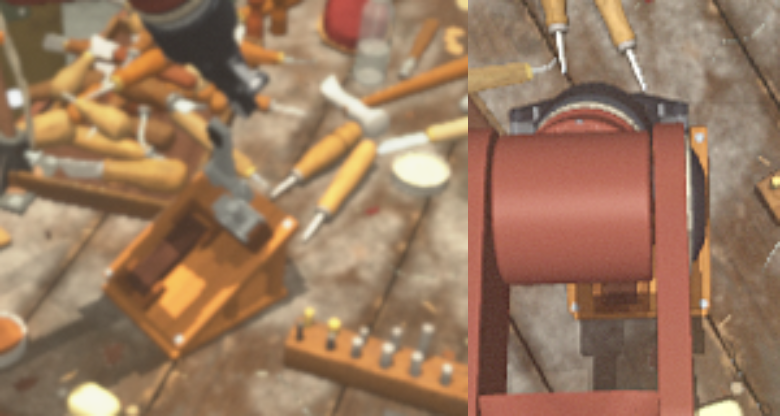

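The shut fingers are behind the clamp arm, which is untouched. I'll push it over along its arc.

```bash
python3 -m pendant '0 0 0 0 -0.008 0 1;0 0 0 0 -0.016 0 1;0 0 0 0 -0.024 0 1;0 0 0 0 -0.033 0 1;0 0 0 0 -0.042 0 1'; python3 -c "
from h import *;st()"; python3 -m pendant '0 0 0 0 -0.006 0 1;0 0 0 0 -0.012 0.001 1;0 0 0 0 -0.018 0.003 1;0 0 0 0 -0.018 0.003 1;0 0 0 0 -0.018 0.003 1'
python3 - <<'E'
from h import *
st()
a=snap('side','side3.png')[0][90:250,200:380]
cv2.imwrite('pics/z5.png',cv2.resize(a,None,fx=3,fy=3))
E
```

```text
time: 15.98
tool_pos: [0.6328, 0.093, 0.1724]
ee_rot: [150.0, 0.0, 91.9]
ft_force: [0.9, 0.1, 2.8]
finger_gap: -0.0003
t 15.97 pos [0.6328 0.093  0.1724] rot [1.5001e+02 2.0000e-02 9.1920e+01] F [0.9 0.1 2.8] gap -0.0003
bed [ 1.079e+02 -1.000e-01  7.670e+01] Fbed [2.2 0.1 2. ]
time: 16.6
tool_pos: [0.6182, 0.0925, 0.1591]
ee_rot: [150.2, 0.0, 91.9]
ft_force: [0.2, -0.7, -0.3]
finger_gap: -0.0002
t 16.6 pos [0.6182 0.0925 0.1591] rot [1.5022e+02 2.0000e-02 9.1920e+01] F [ 0.2 -0.7 -0.3] gap -0.0002
bed [88.6 -0.2 72.5] Fbed [ 0.  -0.7 -0.3]
```

View pics/z5.png

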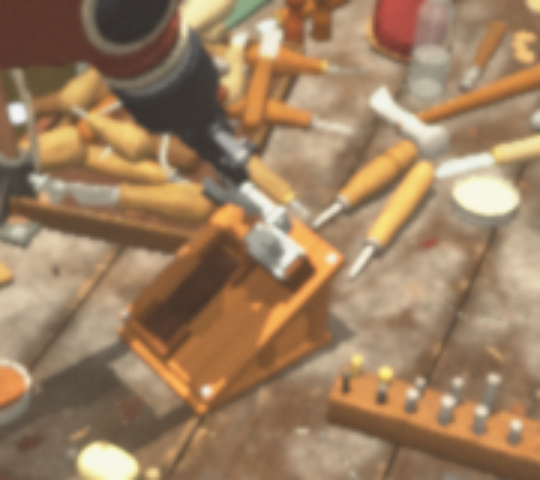

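```bash
python3 -m pendant '0 0 0 0 -0.009 0.004 1;0 0 0 0 -0.018 0.010 1;0 0 0 0 -0.025 0.017 1;0 0 0 0 -0.031 0.025 1;0 0 0 0 -0.031 0.025 1'
python3 - <<'E'
from h import *
st()
a=snap('side','side4.png')[0][90:250,200:380]
cv2.imwrite('pics/z6.png',cv2.resize(a,None,fx=3,fy=3))
E
```

```text
time: 17.27
tool_pos: [0.6034, 0.092, 0.1211]
ee_rot: [150.3, 0.0, 91.9]
ft_force: [0.4, 0.4, 0.2]
finger_gap: -0.0
t 17.27 pos [0.6034 0.092  0.1211] rot [1.5027e+02 2.0000e-02 9.1920e+01] F [0.4 0.4 0.2] gap -0.0
bed [56.8 -0.2 47. ] Fbed [ 0.4  0.4 -0.1]
```

View pics/z6.png

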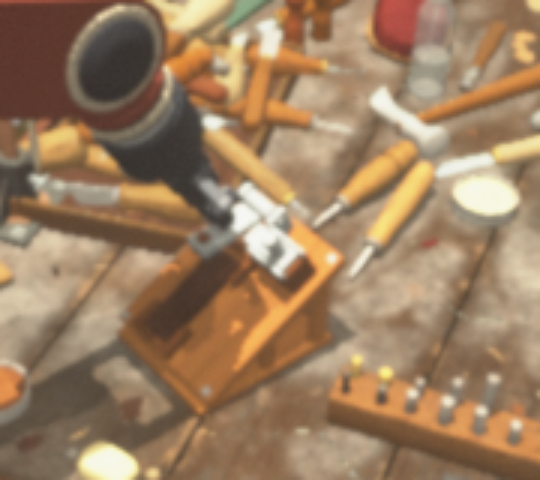

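```bash
python3 -m pendant '0 0 0 0 -0.003 0.006 1;0 0 0 0 -0.005 0.011 1;0 0 0 0 -0.006 0.014 1;0 0 0 0 -0.007 0.016 1;0 0 0 0 -0.007 0.016 1'; python3 -m pendant '0 0 0 0 0 0 1;0 0 0 0 0 0.0005 1;0 0 0 0 0 0.001 1;0 0 0 0 0 0.0015 1;0 0 0 0 0 0.002 1'; python3 -c "
from h import *;st()"
```

```text
time: 17.95
tool_pos: [0.6063, 0.0921, 0.1056]
ee_rot: [150.1, 0.0, 91.9]
ft_force: [-0.0, -0.3, 1.5]
finger_gap: 0.0002
time: 18.58
tool_pos: [0.607, 0.0921, 0.1036]
ee_rot: [150.2, 0.0, 91.9]
ft_force: [-3.4, -1.1, 1.5]
finger_gap: 0.0001
t 18.57 pos [0.607  0.0921 0.1036] rot [1.5015e+02 2.0000e-02 9.1920e+01] F [-3.4 -1.1  1.5] gap 0.0001
bed [51.2 -0.2 30.1] Fbed [-2.2 -1.   3. ]
```

```bash
python3 -m pendant '0 0 0 0 0 0.0003 1;0 0 0 0 0 0.0006 1;0 0 0 0 0 0.0009 1;0 0 0 0 0 0.0012 1;0 0 0 0 0 0.0012 1'; python3 -c "
from h import *;st()"
```

```text
time: 19.2
tool_pos: [0.6072, 0.0922, 0.1034]
ee_rot: [150.2, 0.0, 91.9]
ft_force: [-14.0, -2.3, 9.5]
finger_gap: -0.0002
t 19.2 pos [0.6072 0.0922 0.1034] rot [1.5023e+02 4.0000e-02 9.1930e+01] F [-14.   -2.3   9.5] gap -0.0002
bed [51.3 -0.2 29.7] Fbed [-7.4 -1.9 15.3]
```

The clamp hit a hard stop at bed z 29.7, where its shut top face should be at 29. I'll press a touch more, lift off and check.

```bash
python3 -m pendant '0 0 0 0 0 0.0004 1;0 0 0 0 0 0.0004 1;0 0 0 0 0 0.0004 1;0 0 0 0 0 -0.001 1;0 0 0 0 0 -0.01 1'; python3 -m pendant '0 0 0 0 0 -0.03 1;0 0 0 0 -0.03 -0.06 1;0 0 0 0 -0.09 -0.08 1;0 0 0 0 -0.09 -0.08 1;0 0 0 0 -0.09 -0.08 1'; python3 -m pendant '0 0 0 0 0 0 1;0 0 0 0 0 0 1;0 0 0 0 0 0 1;0 0 0 0 0 0 1;0 0 0 0 0 0 1'; python3 wristview.py w10.png
python3 - <<'E'
from h import *
N=nestT()
a=snap('side','side5.png')[0];b=snap('top','top5.png')[0]
for n,f in(('side','side5.png'),('top','top5.png')):
    d=np.load(f'pics/{f}.npy');B=(cloud(n,d)-N[:3,3])@N[:3,:3]*1000
    m=(d>0)&(abs(B[...,1])<11)&(B[...,0]>22)&(B[...,0]<80)&(B[...,2]>18)&(B[...,2]<45);q=B[m]
    print(n,len(q),np.linalg.lstsq(np.c_[q[:,0],np.ones(len(q))],q[:,2],rcond=None)[0] if len(q)>5 else '',q.min(0),q.max(0))
    m=(d>0)&(abs(B[...,0]-69)<12)&(B[...,1]<-35)&(B[...,1]>-80)&(B[...,2]>52)&(B[...,2]<70);q=B[m]
    print('knob',len(q),np.median(q,0) if len(q) else '')
cv2.imwrite('pics/z7.png',np.hstack([cv2.resize(a[90:250,200:380],None,fx=2.6,fy=2.6),cv2.resize(b[90:250,180:300],None,fx=2.6,fy=2.6)]))
E
```

```text
time: 19.82
tool_pos: [0.6027, 0.092, 0.1114]
ee_rot: [150.1, 0.0, 91.9]
ft_force: [-0.3, -0.2, -1.1]
finger_gap: -0.0002
time: 20.45
tool_pos: [0.4859, 0.0881, 0.1376]
ee_rot: [149.9, 0.0, 91.9]
ft_force: [0.2, 0.5, -0.2]
finger_gap: -0.0002
time: 21.08
tool_pos: [0.4853, 0.0881, 0.1361]
ee_rot: [150.1, 0.0, 91.9]
ft_force: [-0.1, -0.1, 0.5]
finger_gap: 0.0003
t 21.07 pos [0.4853 0.0881 0.1361] rot [1.501e+02 2.000e-02 9.192e+01] F [-0.1 -0.1  0.5] gap 0.0003
bed [-38.   -0.2 119.1] Fbed [ 0.2 -0.1  0.5]
side 147 [-1.39391028e-02  3.08757161e+01] [ 22.20535621 -10.89477162  25.41984702] [79.38193427 10.4529559  35.26929535]
knob 32 [ 68.47811307 -59.49826126  62.57700167]
top 254 [-7.20741227e-03  2.98040233e+01] [ 22.13753256 -10.90200408  24.4574614 ] [79.97796177 10.98429891 35.14212273]
knob 42 [ 71.41921638 -54.5356543   61.92355077]
```

View pics/z7.png

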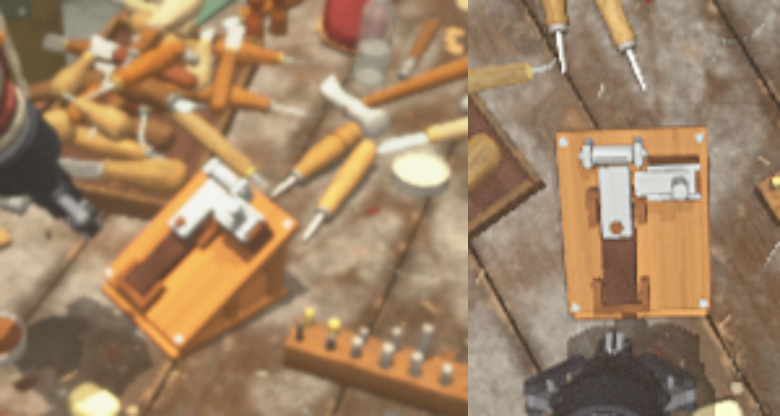

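View pics/v_w10.png

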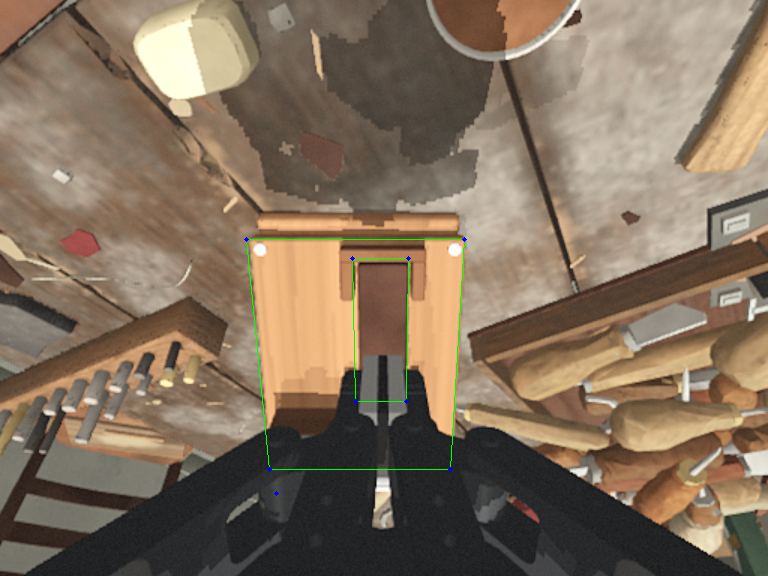

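The clamp is shut: the fitted slope is 0.007–0.014 rad, and the arm lies over the block. The bolt knob is near bed (70, -56). I'll move to its right-hand side.

```bash
python3 -m pendant '0 0 0 -0.03 0.02 0 1;0 0 0 -0.06 0.05 0 1;0 0 0 -0.09 0.08 0 1;0 0 0 -0.1 0.107 0 1;0 0 0 -0.1 0.107 0 1'; python3 -m pendant '0 0 0 0 0 0.03 1;0 0 0 0 0 0.06 1;0 0 0 0 0 0.075 1;0 0 0 0 0 0.075 1;0 0 0 0 0 0.075 1'
python3 - <<'E'
from h import *
st()
a=snap('side','side6.png')[0];b=snap('top','top6.png')[0]
cv2.imwrite('pics/z8.png',np.hstack([cv2.resize(a[90:250,200:380],None,fx=2.6,fy=2.6),cv2.resize(b[90:250,180:300],None,fx=2.6,fy=2.6)]))
st()
E
```

```text
time: 21.85
tool_pos: [0.5828, -0.0098, 0.1914]
ee_rot: [150.0, 0.1, 91.8]
ft_force: [-0.7, -0.4, 0.3]
finger_gap: -0.0002
time: 22.48
tool_pos: [0.6182, -0.007, 0.125]
ee_rot: [150.1, 0.0, 92.0]
ft_force: [-0.3, -0.6, 0.4]
finger_gap: 0.0005
t 22.48 pos [ 0.6182 -0.007   0.125 ] rot [1.5007e+02 2.0000e-02 9.1960e+01] F [-0.3 -0.6  0.4] gap 0.0005
bed [ 68.7 -99.7  44.6] Fbed [-0.1 -0.6  0.5]
t 22.57 pos [ 0.6187 -0.0073  0.1258] rot [1.4999e+02 4.0000e-02 9.1930e+01] F [-0.  -0.4  0.3] gap -0.0004
bed [  69.6 -100.    45. ] Fbed [ 0.1 -0.4  0.3]
```

View pics/z8.png

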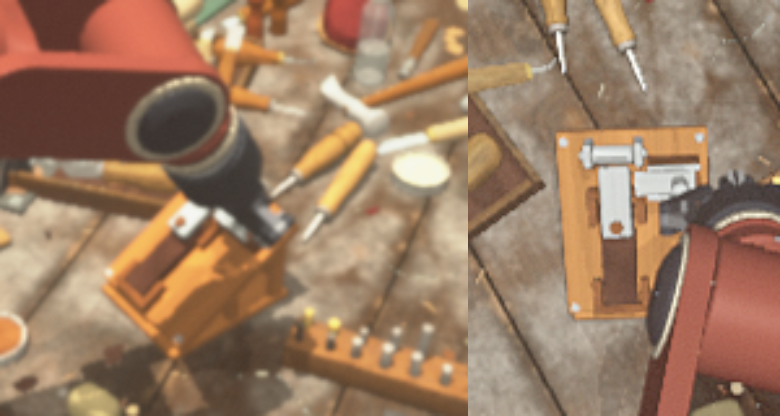

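```bash
python3 -m pendant '0 0 0 0.009 0 0 1;0 0 0 0.018 0 0 1;0 0 0 0.027 0 0 1;0 0 0 0.036 0 0 1;0 0 0 0.044 0 0 1'; python3 -c "
from h import *;st()"; python3 -m pendant '0 0 0 0.001 0 0 1;0 0 0 0.003 0 0 1;0 0 0 0.005 0 0 1;0 0 0 0.006 0 0 1;0 0 0 0.006 0 0 1'; python3 -c "
from h import *;st()"
```

```text
time: 23.2
tool_pos: [0.6173, 0.037, 0.1249]
ee_rot: [150.1, 0.0, 91.9]
ft_force: [-1.1, -2.0, 1.5]
finger_gap: -0.0004
t 23.2 pos [0.6173 0.037  0.1249] rot [1.5006e+02 5.0000e-02 9.1930e+01] F [-1.1 -2.   1.5] gap -0.0004
bed [ 69.1 -55.7  44.2] Fbed [-0.3 -1.9  1.8]
time: 23.82
tool_pos: [0.6171, 0.0425, 0.1247]
ee_rot: [150.1, 0.0, 91.9]
ft_force: [-0.5, -2.3, 0.3]
finger_gap: 0.0001
t 23.82 pos [0.6171 0.0425 0.1247] rot [1.5006e+02 2.0000e-02 9.1910e+01] F [-0.5 -2.3  0.3] gap 0.0001
bed [ 69.1 -50.2  44.1] Fbed [-0.3 -2.3  0.5]
```

The knob is pushing back with about 2 N, which is the bolt's own friction, so it's sliding. I'll continue to the end stop in small steps.

```bash
python3 -m pendant '0 0 0 0.001 0 0 1;0 0 0 0.002 0 0 1;0 0 0 0.003 0 0 1;0 0 0 0.004 0 0 1;0 0 0 0.005 0 0 1'; python3 -c "
from h import *;st()"; python3 -m pendant '0 0 0 0.0007 0 0 1;0 0 0 0.0014 0 0 1;0 0 0 0.002 0 0 1;0 0 0 0.0025 0 0 1;0 0 0 0.0025 0 0 1'; python3 -c "
from h import *;st()"
```

```text
time: 24.45
tool_pos: [0.6169, 0.0475, 0.1247]
ee_rot: [150.1, 0.0, 91.9]
ft_force: [0.2, -2.6, 1.3]
finger_gap: -0.0002
t 24.45 pos [0.6169 0.0475 0.1247] rot [1.5007e+02 2.0000e-02 9.1920e+01] F [ 0.2 -2.6  1.3] gap -0.0002
bed [ 69.  -45.1  44.1] Fbed [ 0.7 -2.6  1. ]
time: 25.08
tool_pos: [0.6168, 0.0499, 0.1247]
ee_rot: [150.1, 0.0, 91.9]
ft_force: [0.1, -2.6, 1.7]
finger_gap: -0.0001
t 25.07 pos [0.6168 0.0499 0.1247] rot [1.5007e+02 4.0000e-02 9.1920e+01] F [ 0.1 -2.6  1.7] gap -0.0001
bed [ 69.  -42.8  44.1] Fbed [ 0.8 -2.6  1.5]
```

```bash
python3 -m pendant '0 0 0 0.0007 0 0 1;0 0 0 0.0014 0 0 1;0 0 0 0.002 0 0 1;0 0 0 0.0025 0 0 1;0 0 0 0.0025 0 0 1'; python3 -c "
from h import *;st()"
```

```text
time: 25.7
tool_pos: [0.6168, 0.0504, 0.1249]
ee_rot: [150.1, 0.3, 91.9]
ft_force: [-1.0, -12.6, 2.1]
finger_gap: 0.0002
t 25.7 pos [0.6168 0.0504 0.1249] rot [150.08   0.25  91.88] F [ -1.  -12.6   2.1] gap 0.0002
bed [ 69.1 -42.3  44.2] Fbed [ -0.2 -12.5   2.6]
```

Run:
```python
from h import *
a=snap('side','side7.png')[0];b=snap('top','top7.png')[0]
cv2.imwrite('pics/z9.png',np.hstack([cv2.resize(a[90:250,200:380],None,fx=2.6,fy=2.6),cv2.resize(b[90:250,180:300],None,fx=2.6,fy=2.6)]))
```

```text
(no output)
```

View pics/z9.png

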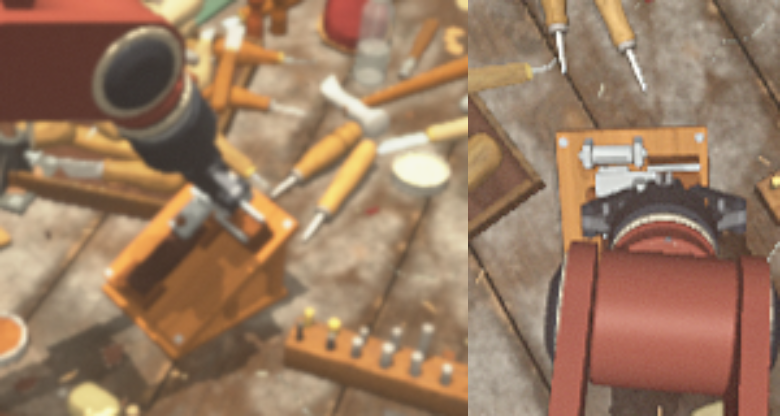

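The bolt met a hard stop at 12.5 N, with the fingers where the end stop should be. I'll back off, lift away and check everything.

```bash
python3 -m pendant '0 0 0 -0.006 0 0 1;0 0 0 -0.015 0 0 1;0 0 0 -0.02 0 -0.02 1;0 0 0 -0.02 0 -0.06 1;0 0 0 -0.02 0 -0.09 1'; python3 -m pendant '0 0 0 0 -0.05 -0.02 1;0 0 0 0 -0.1 -0.03 1;0 0 0 0 -0.15 -0.04 1;0 0 0 0 -0.18 -0.04 1;0 0 0 0 -0.18 -0.04 1'; python3 -m pendant '0 0 0 0 0 0 1;0 0 0 0 0 0 1;0 0 0 0 0 0 1;0 0 0 0 0 0 1;0 0 0 0 0 0 1'
python3 - <<'E'
from h import *
st();N=nestT()
a=snap('side','side8.png')[0];b=snap('top','top8.png')[0]
for n,f in(('side','side8.png'),('top','top8.png')):
    d=np.load(f'pics/{f}.npy');B=(cloud(n,d)-N[:3,3])@N[:3,:3]*1000
    m=(d>0)&(abs(B[...,1])<11)&(B[...,0]>22)&(B[...,0]<55)&(B[...,2]>18)&(B[...,2]<45);q=B[m]
    print(n,len(q),np.linalg.lstsq(np.c_[q[:,0],np.ones(len(q))],q[:,2],rcond=None)[0])
    m=(d>0)&(abs(B[...,0]-69)<12)&(B[...,1]<5)&(B[...,1]>-80)&(B[...,2]>52)&(B[...,2]<70);q=B[m]
    print('knob',len(q),np.median(q,0) if len(q) else '')
    m=(d>0)&(abs(B[...,1])<10)&(B[...,0]>-42)&(B[...,0]<10)&(B[...,2]>5)&(B[...,2]<22);q=B[m];print('block top z',np.median(q[:,2]))
    for t in('burnisher','tin_polish','beeswax','rubber_heel'): print(t,[r['rect'] for r in imaging.recognise(t,n)[:1]])
cv2.imwrite('pics/z10.png',np.hstack([cv2.resize(a[90:250,200:380],None,fx=2.6,fy=2.6),cv2.resize(b[90:250,180:300],None,fx=2.6,fy=2.6)]))
E
```

```text
time: 26.42
tool_pos: [0.5718, 0.0311, 0.2034]
ee_rot: [150.1, -0.0, 91.9]
ft_force: [-0.1, -0.5, -0.3]
finger_gap: 0.0003
time: 27.05
tool_pos: [0.3987, 0.0256, 0.1429]
ee_rot: [150.5, -0.1, 91.9]
ft_force: [-0.3, -0.3, 0.6]
finger_gap: -0.0001
time: 27.68
tool_pos: [0.4005, 0.0254, 0.1473]
ee_rot: [150.2, 0.0, 91.9]
ft_force: [-0.4, -0.7, -0.5]
finger_gap: 0.0001
t 27.68 pos [0.4005 0.0254 0.1473] rot [1.5018e+02 3.0000e-02 9.1920e+01] F [-0.4 -0.7 -0.5] gap 0.0001
bed [-107.6  -60.   172.2] Fbed [-0.6 -0.7 -0.2]
side 85 [-0.08622214 33.23779184]
knob 35 [ 69.02393802 -26.77777488  61.55945266]
block top z 14.678458954909473
burnisher [[266.4, 150.8, 290.3, 182.9]]
tin_polish [[187.6, 210.5, 211.1, 230.8]]
beeswax [[227.7, 239.0, 247.7, 259.1]]
rubber_heel [[347.2, 245.8, 373.2, 274.7]]
top 139 [-0.04806306 31.85197769]
knob 38 [ 70.68167414 -22.07537684  62.29580973]
block top z 14.236707871728829
burnisher [[161.3, 230.5, 175.0, 275.7]]
tin_polish [[206.8, 253.5, 234.5, 280.2]]
beeswax [[266.0, 245.4, 284.9, 260.7]]
rubber_heel [[341.1, 148.2, 370.6, 180.5]]
```

View pics/z10.png

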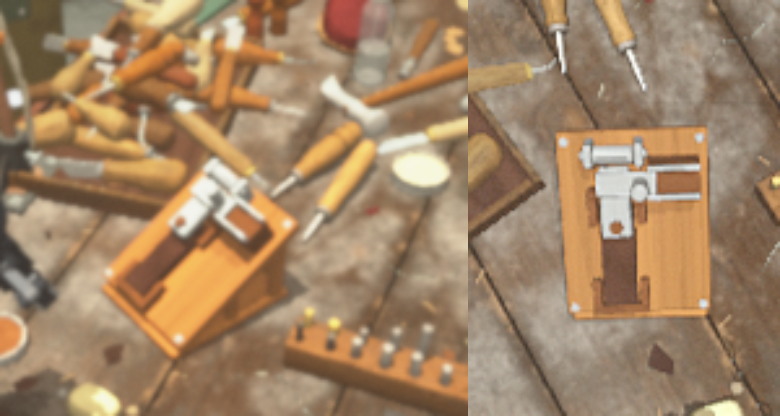

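The bolt is across. The clamp slope fitted over the shorter range looks larger, so I'll compare it with the earlier images over the same range.

Run:
```python
from h import *
N=nestT()
for n,f in(('side','side5.png'),('side','side8.png'),('top','top5.png'),('top','top8.png')):
    d=np.load(f'pics/{f}.npy');B=(cloud(n,d)-N[:3,3])@N[:3,:3]*1000
    for lo,hi in((22,57),(26,52)):
        m=(d>0)&(abs(B[...,1]-(-2 if n=='side' else 0))<8)&(B[...,0]>lo)&(B[...,0]<hi)&(B[...,2]>26)&(B[...,2]<33);q=B[m]
        print(f,lo,len(q),np.linalg.lstsq(np.c_[q[:,0],np.ones(len(q))],q[:,2],rcond=None)[0].round(3),'med',np.median(q[:,2]).round(2), [np.median(q[(q[:,0]>a)&(q[:,0]<a+8),2]).round(2) for a in (26,34,42)])
```

```text
side5.png 22 60 [-2.0000e-02  3.0987e+01] med 30.03 [np.float64(30.3), np.float64(30.0), np.float64(29.85)]
side5.png 26 44 [-0.051 32.132] med 29.97 [np.float64(30.3), np.float64(30.0), np.float64(29.85)]
side8.png 22 59 [-0.066 32.418] med 29.78 [np.float64(32.13), np.float64(29.81), np.float64(29.2)]
side8.png 26 44 [-0.142 35.487] med 29.78 [np.float64(32.13), np.float64(29.81), np.float64(29.2)]
top5.png 22 103 [-2.2000e-02  3.0466e+01] med 29.49 [np.float64(30.85), np.float64(28.95), np.float64(28.96)]
top5.png 26 76 [-0.041 31.243] med 29.5 [np.float64(30.85), np.float64(28.95), np.float64(28.96)]
top8.png 22 103 [-0.052 31.899] med 29.64 [np.float64(30.84), np.float64(29.77), np.float64(29.48)]
top8.png 26 76 [-0.064 32.315] med 29.82 [np.float64(30.84), np.float64(29.77), np.float64(29.48)]
```

```bash
python3 wristview.py w11.png
python3 - <<'E'
from h import *
N=nestT();P=np.load('pics/w11.png.P.npy');B=(P-N[:3,3])@N[:3,:3]*1000
def med(x0,x1,y0,y1,z0,z1):
    m=(B[...,0]>x0)&(B[...,0]<x1)&(B[...,1]>y0)&(B[...,1]<y1)&(B[...,2]>z0)&(B[...,2]<z1);q=B[m];return len(q),np.median(q,0).round(2) if len(q) else None
print('bed',med(-40,40,-70,-35,-5,8),'block',med(-40,10,-10,10,10,20))
for a in range(20,58,4): print(a,med(a,a+4,-9,9,24,38))
print('knob',med(60,80,-60,0,58,70))
E
```

```text
t 28.18 pos [0.4004 0.0254 0.147 ] rot [1.5021e+02 3.0000e-02 9.1910e+01] F [-0.3 -0.1 -0.2] gap 0.0001
bed [-107.9  -60.1  172. ] Fbed [-0.4 -0.   0. ]
bed (324, array([-32.77, -47.13,   2.19])) block (683, array([-1.598e+01, -1.000e-02,  1.626e+01]))
20 (41, array([21.91, -2.09, 30.64]))
24 (1, array([24.92, -3.2 , 30.43]))
28 (0, None)
32 (0, None)
36 (0, None)
40 (0, None)
44 (0, None)
48 (0, None)
52 (0, None)
56 (0, None)
knob (0, None)
```

View pics/v_w11.png

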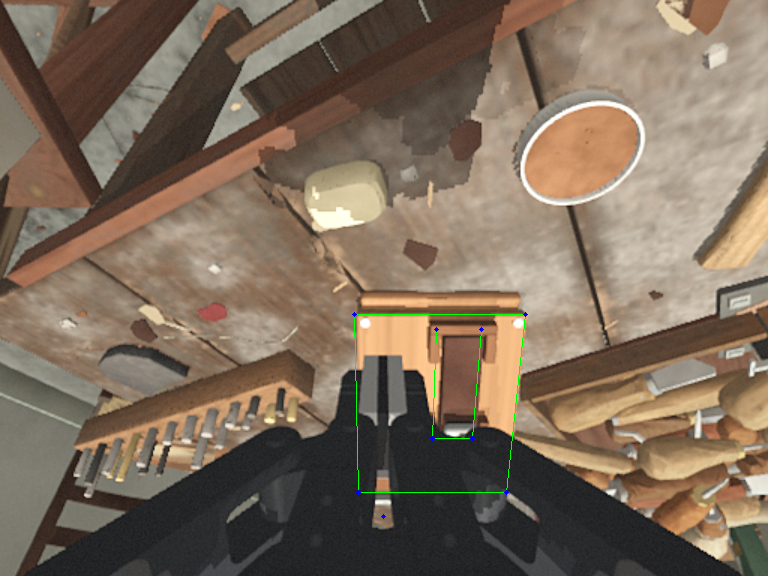

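The wrist view, corrected by its 2.2 mm bed offset, puts the clamp tip's top at 28.4 (nominal 29) and the block top at 14.07 (nominal 14). The robot touches nothing, so I'll hand in.

```bash
python3 -c "
from bench import workorder
print(workorder.close_job())"
```

```text
the job is handed in; nothing more can be done
None
```

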